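# Cap two sample tubes with the caps that fit

## Robot

A 7-joint arm with a two-finger parallel gripper is mounted at the origin on the work surface. World frame = base frame: x ahead of the robot, y to its left, z up, the work surface at z = 0. Lengths are in m, angles in rad, forces in N, time in s.
With the tool pointing down it reaches from about 0.4 to 0.875 m from the base axis. Payload 4.4 kg.
Tool frame: the origin (TCP) lies midway between the tips of the shut fingers; the grasp point (between the pads) lies 19 mm behind it; z points along the fingers, y is the line along which they close (so a half turn about z gives the same grasp; the last joint's range is limited). The gripper opens to 85 mm and grips with 20 to 120 N. Pads are 22 mm wide; open, the fingers measure 114 mm over their backs; the gripper's body (76 mm by 85 mm) begins 54 mm behind the grasp point. The pads swing forward as they close: fully open they stand 13 mm farther back than shut.
Start: joints at [-1.397, 0.628, 0.038, 1.517, -0.027, 0.996, -0.02], TCP at [0.154, 0.631, 0.231] pointing down, gripper open.
Joint ranges: [-3.06, 3.06], [-0.37, 2.12], [-1.25, 1.32], [0.18, 2.47], [-1.1, 4.24], [0.23, 1.98], [-2.94, 2.94]. Speed limits (rad/s): [2.57, 2.57, 3.14, 3.14, 3.14, 3.14, 3.14].

## Interface

Orientations are given as a unit quaternion [w, x, y, z].
In Python, from cell import manip, vision gives the robot as it stands. The module is installed in compiled form; this text tells all that it offers.
- The arm moves only by the tool move_arm, never from a script. Its argument "series" is a list of rows, each an object of numbers: "fingers": the finger opening in m, from 0 to 0.0854; "dx", "dy", "dz": the shift along the tool's x, y, z in m; "ax", "ay", "az": the turn, a rotation vector about the tool's x, y, z in rad. A call has exactly 10 rows; each row shifts and turns the commanded pose from where the row before left it, along the tool's axes as they then stand; what a row does not reach is not made up. A row lasts 1/12 s, in which the tool goes at most 41.7 mm and 7.16 degrees, less where a joint would pass 70% of its speed; a pose out of reach is approached as far as the arm can. A call with a gripper value outside its range is refused whole. The fingers move at their own pace and stop on an object; "squeeze" is the grip in N (left out, the last holds). Time passes only in rows, so rows that do not move let the fingers close, or fill a call up. It gives the time, the measured TCP pose, the force and the opening at its end, in the units of the state.
- manip.state(): the state, without advancing time (a new reading comes with each control period).
- vision.get_image(name): name is "side" or "top"; returns the picture (480x640x3 uint8, blue, green, red); there is no depth.
- vision.calibration(name): a dict with "camera_matrix" (3x3 intrinsics, pixels), "camera_from_world" (4x4, takes a point from world to camera coordinates). Camera axes: x right, y up, looking along -z (the intrinsics and any distortion apply to the point x, -y, -z); pixel columns grow to the right and rows downward; lengths in m; the calibration is good to about 2 mm. A picture is of the moment at which its call begins. calibration takes no time and is no camera call.
- manip.hand_in(): hands the job in, once; it reports no verdict.
The state is a dict: "time": time; "q": joint angles; "qvel": joint speeds; "joint_torque": joint torques, N m; "tool_pos": TCP position; "ee_rot": TCP orientation; "ft_force": force on the tool from outside, world axes, zero at the start; "moment": the same for the moment, N m; "opening": finger opening in m.
Only numpy, scipy, OpenCV 4.12 (cv2) and the standard library are available. Lean on these libraries where they do the work, as an engineer would, in place of code of your own. Each camera call takes 0.05 s, during which the arm holds its last target. There are 200 camera calls.

## Task

Put the two blue caps on the two white slanted sample tubes, each on the tube that it fits, pushed fully home, and let go of them. The caps look alike but their bores differ slightly: the tighter one will not go over the wider tube, and the looser one does not belong on the narrower tube, so find out by trying. Leave everything else on the bench where it is.

Things in the scene. Friction and masses are not known exactly. Their poses are not given: they have to be found in the camera images.
- tube_wide: the wider white plastic tube, 30.5 mm outside diameter, rim bevelled 1.5 mm, fixed in a slanted stand, left or right; leans 30 degrees from vertical, roughly towards the robot; mouth about 123 mm above the bench. Origin at the centre of the mouth, z along the axis out of it, y level across the lean. Cap fully home: its origin lies 22 mm below the mouth along the axis
- tube_narrow: the narrower white plastic tube, 25 mm outside diameter, rim bevelled 1.5 mm, fixed in a slanted stand, left or right; leans 30 degrees from vertical, roughly towards the robot; mouth about 123 mm above the bench. Origin at the centre of the mouth, z along the axis out of it, y level across the lean. Cap fully home: its origin lies 22 mm below the mouth along the axis
- cap_a: one of two blue push-on caps alike outside: 40 mm across, 32 mm tall, ribbed, 17 to 38 g, standing on the bench open end down, top closed, bore 22 mm deep. One of the two has a 28 mm bore (stops on the rim of the wider tube), the other 33.5 mm (slack on the narrower tube); which is which is not told and does not show from above. Origin at the centre of the open lower end, z towards the closed top
- cap_b: the other blue cap: same outside and same bore depth as cap_a, and the other of the two bores (28 or 33.5 mm). Origin at the centre of the open lower end, z towards the closed top
- stand_wide: grey stand, fixed to the bench, that holds the wider tube: foot 130 x 90 x 12 mm, origin at the centre of its underside, and a slanted 50 x 56 mm block from which 59 mm of bare tube sticks out along its axis; the tube leans to the stand's own -x
- stand_narrow: grey stand, fixed to the bench, that holds the narrower tube: foot 130 x 90 x 12 mm, origin at the centre of its underside, and a slanted 50 x 56 mm block from which 59 mm of bare tube sticks out along its axis; the tube leans to the stand's own -x
- jar: bystander, not to be moved: small amber jar with a white lid, 44 mm across and 55 mm tall, loose, between the two stands; origin at the centre of its underside
- dish: bystander, not to be moved: clear closed petri dish, 92 mm across and 18 mm tall, loose, lying in the middle of the bench in front of the stands; origin at the centre of its underside
- timer: bystander, not to be moved: white square bench timer, 62 x 62 x 18 mm, loose, on the right; origin at the centre of its underside
- tip_box: bystander, not to be moved: black box of pipette tips with a green deck, 85 x 125 x 56 mm tall, loose, on the left; origin at the centre of its underside
- reagent: bystander, not to be moved: white plastic bottle, 72 mm across and 150 mm tall, loose, on the left; origin at the centre of its underside
- slide_tray: bystander, not to be moved: flat black slide tray with dividers, 160 x 130 x 22 mm, loose, on the right; origin at the centre of its underside
Not all that is in view belongs to the job. What is shaped like the cap_b but green or yellow is not meant.

How it is judged:
At the end, for the whole second after the job is handed in: A cap is home on each of the two tubes (which is possible only if the 28 mm bore is on the narrower and the 33.5 mm bore on the wider one), both at rest, within 5 mm of fully home and in line with its tube's axis to within 0.2 rad (((z of cap_a in the frame of tube_narrow below -0.017 m and distance between cap_a and tube_narrow below 0.028 m and angle between the z axis of cap_a and the z axis of tube_narrow, either way round below 0.2 rad) or (z of cap_b in the frame of tube_narrow below -0.017 m and distance between cap_b and tube_narrow below 0.028 m and angle between the z axis of cap_b and the z axis of tube_narrow, either way round below 0.2 rad)) and ((z of cap_a in the frame of tube_wide below -0.017 m and distance between cap_a and tube_wide below 0.028 m and angle between the z axis of cap_a and the z axis of tube_wide, either way round below 0.2 rad) or (z of cap_b in the frame of tube_wide below -0.017 m and distance between cap_b and tube_wide below 0.028 m and angle between the z axis of cap_b and the z axis of tube_wide, either way round below 0.2 rad)) and linear speed of each of cap_a, cap_b below 0.02 m/s); the robot touches nothing.
It fails at once if the amber jar, petri dish, timer, tip box, white bottle or slide tray is moved by more than 40 mm (distance of any of jar, dish, timer, tip_box, reagent, slide_tray from where it was at the start of the episode above 0.04 m).
It also fails if it takes over 67 s, if anything falls off the work surface, if the arm or the gripper's body presses on something with over 40 N, if the wrist force passes 120 N, or if a joint passes its speed limit or range.

## Working session

There is one attempt and no reset: what is moved stays moved. The work goes in short steps, Python scripts to look and compute and a tool call to move; the robot and the scene stay as the last step left them, time stands still between calls to the robot, and variables do not carry over. Pictures are saved under pics/ and viewed, on a budget of 10 in all, crops included, one or two more only if the job needs it, and the job is handed in when it is done.

Besides the shell and the picture viewer there is one more tool, called after "Request:" as name(argument=value, ...) on one line, values as JSON. move_arm: Moves the arm, as the interface text tells. Its arguments: {"type":"object","properties":{"series":{"type":"array","items":{"type":"object","properties":{"fingers":{"type":"number"},"dx":{"type":"number"},"dy":{"type":"number"},"dz":{"type":"number"},"ax":{"type":"number"},"ay":{"type":"number"},"az":{"type":"number"}}}},"squeeze":{"type":"number"}},"required":["series"]}

```bash
mkdir -p pics; python3 - <<'E'
from cell import manip, vision
import cv2, numpy as np
for n in("top","side"):
    cv2.imwrite(f"pics/{n}0.png",vision.get_image(n)); c=vision.calibration(n)
    M=np.array(c["camera_from_world"]);print(n,c, (-M[:3,:3].T@M[:3,3]).round(3))
print(manip.state())
E
```

```text
top {'camera_matrix': array([[603.97031432,   0.        , 309.85809527],
       [  0.        , 603.97031432, 237.9477608 ],
       [  0.        ,   0.        ,   1.        ]]), 'camera_from_world': array([[-0.05455619, -0.9985038 , -0.00371182,  0.02446887],
       [ 0.97756174, -0.05416869,  0.20356523, -0.55324762],
       [-0.20346172,  0.00747722,  0.97905435, -1.23913796],
       [ 0.        ,  0.        ,  0.        ,  1.        ]])} [0.29  0.004 1.326]
side {'camera_matrix': array([[553.71804749,   0.        , 322.52089272],
       [  0.        , 553.71804749, 232.62488501],
       [  0.        ,   0.        ,   1.        ]]), 'camera_from_world': array([[ 0.71698894, -0.69698518,  0.01176945, -0.38234137],
       [ 0.42204794,  0.44747471,  0.78844272, -0.30202291],
       [-0.55479942, -0.56033744,  0.61499557, -0.94220557],
       [ 0.        ,  0.        ,  0.        ,  1.        ]])} [-0.121 -0.659  0.822]
{'time': 0.1, 'q': array([-1.39675364,  0.6292203 ,  0.03844365,  1.51823809, -0.02698778,
        0.99630514, -0.0199522 ]), 'qvel': array([-0.00079862, -0.00270893, -0.00220193, -0.00092259,  0.00148407,
       -0.00150689, -0.00074015]), 'joint_torque': array([ 2.65672148e-03, -5.64537477e+01,  1.23063616e+00, -1.93975925e+01,
        1.13354772e-02,  5.32285994e-03, -8.90037995e-06]), 'tool_pos': array([0.15425085, 0.63087434, 0.2305122 ]), 'ee_rot': array([-8.70921012e-05,  1.19606263e-01,  9.92821061e-01, -8.21887958e-04]), 'ft_force': array([-0.68007147, -0.27557648, -0.37324791]), 'moment': array([-0.05084665,  0.02324749, -0.06168487]), 'opening': 0.08538526671524167}
```

View pics/top0.png

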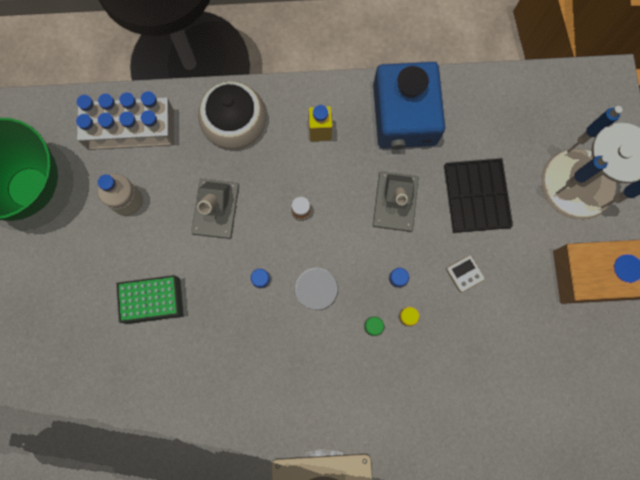

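View pics/side0.png

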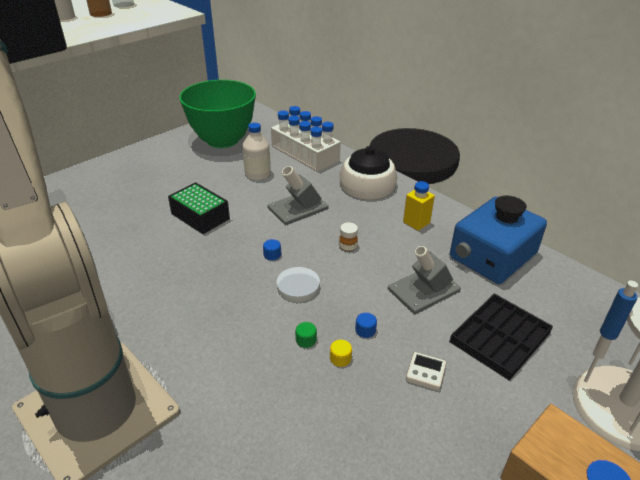

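Top view: blue caps at (260,278) and (399,277). Tube mouths at about (204,207) and (402,198) on the stands, with the jar at (301,206) and the dish at (316,288). The side view agrees. Next I zoom in on the stands and measure the caps.

```bash
cat > h.py <<'E'
from cell import manip, vision
import cv2, numpy as np
from scipy.spatial.transform import Rotation as R
def cam(n):
    c=vision.calibration(n); return np.array(c["camera_matrix"]),np.array(c["camera_from_world"])
def ray(n,u,v):
    K,M=cam(n); d=np.array([(u-K[0,2])/K[0,0],-(v-K[1,2])/K[1,1],-1.])
    return -M[:3,:3].T@M[:3,3], M[:3,:3].T@d
def onplane(n,u,v,z):
    o,d=ray(n,u,v); return o+d*(z-o[2])/d[2]
def proj(n,p):
    K,M=cam(n); q=M[:3,:3]@np.asarray(p)+M[:3,3]; return np.array([K[0,0]*q[0]/-q[2]+K[0,2],K[1,1]*q[1]/q[2]+K[1,2]])
def tri(a,b):
    o1,d1=ray("top",*a);o2,d2=ray("side",*b)
    s=np.linalg.lstsq(np.c_[d1,-d2],o2-o1,rcond=None)[0]; p,q=o1+s[0]*d1,o2+s[1]*d2
    return (p+q)/2,np.linalg.norm(p-q)
def rot():
    w,x,y,z=manip.state()["ee_rot"]; return R.from_quat([x,y,z,w])
E
python3 - <<'E'
from h import *
t=cv2.imread("pics/top0.png");s=cv2.imread("pics/side0.png")
for n,im in(("top",t),("side",s)):
    hsv=cv2.cvtColor(im,cv2.COLOR_BGR2HSV);m=cv2.inRange(hsv,(105,120,60),(125,255,255))
    k,_,st,ce=cv2.connectedComponentsWithStats(m)
    for i in range(1,k):
        x,y,w,h,a=st[i]
        if 100<a<700 and 230<y<340 : print(n,st[i],ce[i].round(1),onplane(n,*ce[i],.032 if n=="top" else .022).round(4))
C=[t[170:245,185:245],t[165:240,368:428],s[155:230,265:330],s[235:310,388:463]]
cv2.imwrite("pics/m.png",cv2.resize(np.vstack([np.hstack([cv2.resize(c,(400,300) if 0 else (int(c.shape[1]*4),300)) for c in C[i:i+2]])[:, :480] if i==0 else np.hstack([cv2.resize(c,(240,300)) if 0 else cv2.resize(c[:,:60],(240,300)) for c in C[i:i+2]]) for i in(0,2)]),None,fx=1,fy=1))
E
```

```text
top [615 255  25  27 556] [627.7 267.9] [ 0.455  -0.6884  0.032 ]
top [251 269  18  18 256] [259.6 277.5] [0.4778 0.107  0.032 ]
top [390 268  19  18 261] [399.1 276.7] [ 0.463  -0.1938  0.032 ]
side [263 239  18  21 311] [271.8 249.3] [0.4747 0.1045 0.022 ]
side [356 313  21  25 438] [365.7 324.7] [ 0.4591 -0.1959  0.022 ]
```

View pics/m.png

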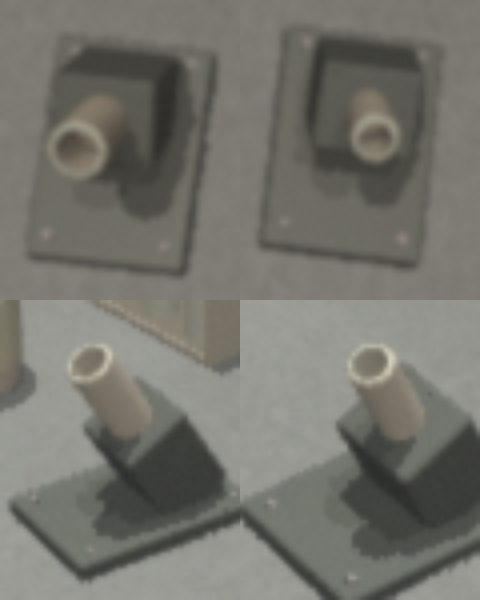

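The left tube is wider (about 15 px against 12.5 px outside), so tube_wide is on the left. Now I work out the mouths and yaws.

```bash
python3 - <<'E'
from h import *
T=lambda x,y,ox,oy:(ox+(x+.5)/4-.5,oy+(y+.5)/4-.5)
for nm,a,b,cs,ox,oy,sx in(("wide",T(80,149,185,170),T(90,63,265,155),[(65,38),(215,50),(183,272),(28,255)],185,170,0),
  ("narrow",T(135,138,368,165),T(130,61,388,235),[(50,30),(200,50),(175,268),(20,245)],368,165,0)):
    print(nm,tri(a,b),onplane("top",*a,.123).round(4),onplane("side",*b,.123).round(4))
    c=np.array([onplane("top",*T(x,y,ox,oy),.012) for x,y in cs]);ctr=c.mean(0)
    d=c[:2].mean(0)-c[2:].mean(0);e=c[[0,3]].mean(0)-c[[1,2]].mean(0)
    print("ctr",ctr.round(4),"yaw",np.arctan2(d[1],d[0]),np.arctan2(-e[0],e[1]),np.linalg.norm(d),np.linalg.norm(e))
    m=onplane("top",*a,.123);print("lean dir by mouth-ctr",np.arctan2(*(ctr-m)[[1,0]]))
print(rot().as_matrix().round(3))
E
```

```text
wide (array([0.61607135, 0.20743146, 0.12448354]), np.float64(0.001779165533938182)) [0.6172 0.2072 0.123 ] [0.6168 0.2097 0.123 ]
ctr [0.6439 0.2019 0.012 ] yaw -0.1746015099007394 -0.15270348031690884 0.1281339958130209 0.08637555714459802
lean dir by mouth-ctr -0.19356886664273154
narrow (array([ 0.60969226, -0.19705216,  0.12565078]), np.float64(0.0020245007694108725)) [ 0.6112 -0.1982  0.123 ] [ 0.6115 -0.1948  0.123 ]
ctr [ 0.6362 -0.2031  0.012 ] yaw -0.20507748118944527 -0.20090572231969409 0.12732255506373424 0.08624764813632918
lean dir by mouth-ctr -0.19252996844809211
[[-0.971  0.237 -0.   ]
 [ 0.237  0.971 -0.002]
 [-0.    -0.002 -1.   ]]
```

Request:
move_arm(series=[{"az": -0.07, "fingers": 0.085}, {"dx": -0.0254, "dy": -0.0289, "dz": 0.005}, {"dx": -0.0254, "dy": -0.0289, "dz": 0.005}, {"dx": -0.0254, "dy": -0.0289, "dz": 0.005}, {"dx": -0.0254, "dy": -0.0289, "dz": 0.005}, {"dx": -0.0254, "dy": -0.0289, "dz": 0.005}, {"dx": -0.0254, "dy": -0.0289, "dz": 0.005}, {"dx": -0.0254, "dy": -0.0289, "dz": 0.005}, {"dx": -0.0254, "dy": -0.0289, "dz": 0.005}, {"dx": -0.0254, "dy": -0.0289, "dz": 0.005}], squeeze=40)

```text
invalid input at $.series[0]: expected keys fingers, dx, dy, dz, ax, ay, az
```

Request:
move_arm(series=[{"dx": -0.0254, "dy": -0.0289, "dz": 0.005}, {"dx": -0.0254, "dy": -0.0289, "dz": 0.005}, {"dx": -0.0254, "dy": -0.0289, "dz": 0.005}, {"dx": -0.0254, "dy": -0.0289, "dz": 0.005}, {"dx": -0.0254, "dy": -0.0289, "dz": 0.005}, {"dx": -0.0254, "dy": -0.0289, "dz": 0.005}, {"dx": -0.0254, "dy": -0.0289, "dz": 0.005}, {}, {}, {}])

```text
invalid input at $.series[0]: expected keys fingers, dx, dy, dz, ax, ay, az
```

```bash
cat >> h.py <<'E'
def goto(p,yaw,tilt,now=None):
    "turn then shift, in tool axes, to TCP p; tool z leans out by tilt, tool y along stand y"
    s=manip.state(); R0=rot(); c,sn=np.cos(yaw),np.sin(yaw)
    z=np.array([np.sin(tilt)*c,np.sin(tilt)*sn,-np.cos(tilt)]);y=np.array([-sn,c,0]);x=np.cross(y,z)
    Rt=R.from_matrix(np.c_[x,y,z]); P=s["tool_pos"]
    print("t",round(s["time"],2),"P",P.round(4),"F",np.round(s["ft_force"],1),"open",round(s["opening"],4),"q",np.round(s["q"],2))
    rv=(R0.inv()*Rt).as_rotvec();d=np.array(p)-P
    print("turn",rv.round(4),"| shift after turn",(Rt.inv().apply(d)).round(4),"| shift before turn",R0.inv().apply(d).round(4))
E
python3 -c "
from h import *
goto([.476,.106,.003],-.17,0)"
```

```text
t 0.1 P [0.1543 0.6309 0.2305] F [-0.7 -0.3 -0.4] open 0.0854 q [-1.4   0.63  0.04  1.52 -0.03  1.   -0.02]
turn [-0.0017 -0.     -0.0698] | shift after turn [-0.4059 -0.4629  0.2275] | shift before turn [-0.4372 -0.4331  0.2282]
```

All keys are needed in each row.

Request:
move_arm(series=[{"dx": 0, "dy": 0, "dz": 0, "ax": 0, "ay": 0, "az": -0.07, "fingers": 0.085}, {"dx": -0.0254, "dy": -0.0289, "dz": 0.005, "ax": 0, "ay": 0, "az": 0, "fingers": 0.085}, {"dx": -0.0254, "dy": -0.0289, "dz": 0.005, "ax": 0, "ay": 0, "az": 0, "fingers": 0.085}, {"dx": -0.0254, "dy": -0.0289, "dz": 0.005, "ax": 0, "ay": 0, "az": 0, "fingers": 0.085}, {"dx": -0.0254, "dy": -0.0289, "dz": 0.005, "ax": 0, "ay": 0, "az": 0, "fingers": 0.085}, {"dx": -0.0254, "dy": -0.0289, "dz": 0.005, "ax": 0, "ay": 0, "az": 0, "fingers": 0.085}, {"dx": -0.0254, "dy": -0.0289, "dz": 0.005, "ax": 0, "ay": 0, "az": 0, "fingers": 0.085}, {"dx": -0.0254, "dy": -0.0289, "dz": 0.005, "ax": 0, "ay": 0, "az": 0, "fingers": 0.085}, {"dx": -0.0254, "dy": -0.0289, "dz": 0.005, "ax": 0, "ay": 0, "az": 0, "fingers": 0.085}, {"dx": -0.0254, "dy": -0.0289, "dz": 0.005, "ax": 0, "ay": 0, "az": 0, "fingers": 0.085}], squeeze=40)

```text
time: 0.93
tool_pos: [0.3362, 0.3346, 0.186]
ee_rot: [-0.0, 0.085, 0.996, -0.0]
ft_force: [0.4, 0.2, -0.3]
opening: 0.0852
```

Request:
move_arm(series=[{"dx": -0.0254, "dy": -0.0289, "dz": 0.005, "ax": 0, "ay": 0, "az": 0, "fingers": 0.085}, {"dx": -0.0254, "dy": -0.0289, "dz": 0.005, "ax": 0, "ay": 0, "az": 0, "fingers": 0.085}, {"dx": -0.0254, "dy": -0.0289, "dz": 0.005, "ax": 0, "ay": 0, "az": 0, "fingers": 0.085}, {"dx": -0.0254, "dy": -0.0289, "dz": 0.005, "ax": 0, "ay": 0, "az": 0, "fingers": 0.085}, {"dx": -0.0254, "dy": -0.0289, "dz": 0.005, "ax": 0, "ay": 0, "az": 0, "fingers": 0.085}, {"dx": -0.0254, "dy": -0.0289, "dz": 0.005, "ax": 0, "ay": 0, "az": 0, "fingers": 0.085}, {"dx": -0.0254, "dy": -0.0289, "dz": 0.005, "ax": 0, "ay": 0, "az": 0, "fingers": 0.085}, {"dx": 0, "dy": 0, "dz": 0, "ax": 0, "ay": 0, "az": 0, "fingers": 0.085}, {"dx": 0, "dy": 0, "dz": 0, "ax": 0, "ay": 0, "az": 0, "fingers": 0.085}, {"dx": 0, "dy": 0, "dz": 0, "ax": 0, "ay": 0, "az": 0, "fingers": 0.085}])

```text
time: 1.77
tool_pos: [0.4763, 0.1072, 0.151]
ee_rot: [-0.001, 0.085, 0.996, 0.0]
ft_force: [-0.9, 0.6, -0.5]
opening: 0.0845
```

```bash
python3 -c "
from h import *
goto([.476,.106,.003],-.17,0)"
```

```text
t 1.77 P [0.4763 0.1072 0.151 ] F [-0.9  0.6 -0.5] open 0.0845 q [-0.27  0.52 -0.01  2.04  0.01  0.58  1.11]
turn [ 0.0002 -0.0011 -0.0003] | shift after turn [ 1.00e-04 -1.20e-03  1.48e-01] | shift before turn [-1.00e-04 -1.30e-03  1.48e-01]
```

Request:
move_arm(series=[{"dx": 0, "dy": -0.0012, "dz": 0.036, "ax": 0, "ay": 0, "az": 0, "fingers": 0.085}, {"dx": 0, "dy": 0, "dz": 0.036, "ax": 0, "ay": 0, "az": 0, "fingers": 0.085}, {"dx": 0, "dy": 0, "dz": 0.036, "ax": 0, "ay": 0, "az": 0, "fingers": 0.085}, {"dx": 0, "dy": 0, "dz": 0.02, "ax": 0, "ay": 0, "az": 0, "fingers": 0.085}, {"dx": 0, "dy": 0, "dz": 0.015, "ax": 0, "ay": 0, "az": 0, "fingers": 0.085}, {"dx": 0, "dy": 0, "dz": 0.005, "ax": 0, "ay": 0, "az": 0, "fingers": 0.085}, {"dx": 0, "dy": 0, "dz": 0, "ax": 0, "ay": 0, "az": 0, "fingers": 0.085}, {"dx": 0, "dy": 0, "dz": 0, "ax": 0, "ay": 0, "az": 0, "fingers": 0.03}, {"dx": 0, "dy": 0, "dz": 0, "ax": 0, "ay": 0, "az": 0, "fingers": 0.03}, {"dx": 0, "dy": 0, "dz": 0, "ax": 0, "ay": 0, "az": 0, "fingers": 0.03}])

```text
time: 2.6
tool_pos: [0.4774, 0.1067, 0.0046]
ee_rot: [0.0, 0.084, 0.996, 0.0]
ft_force: [-0.1, 0.2, -0.4]
opening: 0.0508
```

Request:
move_arm(series=[{"dx": 0, "dy": 0, "dz": 0, "ax": 0, "ay": 0, "az": 0, "fingers": 0.03}, {"dx": 0, "dy": 0, "dz": 0, "ax": 0, "ay": 0, "az": 0, "fingers": 0.03}, {"dx": 0, "dy": 0, "dz": 0, "ax": 0, "ay": 0, "az": 0, "fingers": 0.03}, {"dx": 0, "dy": 0, "dz": 0, "ax": 0, "ay": 0, "az": 0, "fingers": 0.03}, {"dx": 0, "dy": 0, "dz": 0, "ax": 0, "ay": 0, "az": 0, "fingers": 0.03}, {"dx": 0, "dy": 0, "dz": 0, "ax": 0, "ay": 0, "az": 0, "fingers": 0.03}, {"dx": 0, "dy": 0, "dz": 0, "ax": 0, "ay": 0, "az": 0, "fingers": 0.03}, {"dx": 0, "dy": 0, "dz": 0, "ax": 0, "ay": 0, "az": 0, "fingers": 0.03}, {"dx": 0, "dy": 0, "dz": 0, "ax": 0, "ay": 0, "az": 0, "fingers": 0.03}, {"dx": 0, "dy": 0, "dz": 0, "ax": 0, "ay": 0, "az": 0, "fingers": 0.03}])

```text
time: 3.43
tool_pos: [0.4775, 0.1065, 0.0048]
ee_rot: [0.0, 0.085, 0.996, 0.0]
ft_force: [-0.6, 1.4, 5.4]
opening: 0.039
```

```bash
python3 -c "
from h import *
u=np.array([-.493,.085,.866])
goto(np.array([.617,.208,.123])+.05*u,-.17,np.pi/6)
cv2.imwrite('pics/t1.png',vision.get_image('top'))"
```

```text
t 3.43 P [0.4775 0.1065 0.0048] F [-0.6  1.4  5.4] open 0.039 q [-0.25  0.8  -0.03  2.11  0.1   0.23  1.03]
turn [ 8.000e-04 -5.231e-01  2.000e-04] | shift after turn [-0.1633  0.1237 -0.0922] | shift before turn [-0.0954  0.1238 -0.1614]
```

Request:
move_arm(series=[{"dx": 0, "dy": 0, "dz": -0.02, "ax": 0, "ay": 0, "az": 0, "fingers": 0.03}, {"dx": 0, "dy": 0, "dz": -0.038, "ax": 0, "ay": 0, "az": 0, "fingers": 0.03}, {"dx": 0, "dy": 0, "dz": -0.038, "ax": 0, "ay": 0, "az": 0, "fingers": 0.03}, {"dx": 0, "dy": 0, "dz": -0.038, "ax": 0, "ay": 0, "az": 0, "fingers": 0.03}, {"dx": -0.018, "dy": 0.024, "dz": -0.027, "ax": 0, "ay": 0, "az": 0, "fingers": 0.03}, {"dx": -0.02, "dy": 0.025, "dz": 0, "ax": 0, "ay": 0, "az": 0, "fingers": 0.03}, {"dx": -0.02, "dy": 0.025, "dz": 0, "ax": 0, "ay": 0, "az": 0, "fingers": 0.03}, {"dx": -0.02, "dy": 0.025, "dz": 0, "ax": 0, "ay": 0, "az": 0, "fingers": 0.03}, {"dx": -0.017, "dy": 0.025, "dz": 0, "ax": 0, "ay": 0, "az": 0, "fingers": 0.03}, {"dx": 0, "dy": 0, "dz": 0, "ax": 0, "ay": -0.105, "az": 0, "fingers": 0.03}])

```text
time: 4.32
tool_pos: [0.6036, 0.2175, 0.1656]
ee_rot: [0.058, 0.085, 0.995, -0.001]
ft_force: [2.8, 0.6, -0.3]
opening: 0.0392
```

Request:
move_arm(series=[{"dx": 0, "dy": 0, "dz": 0, "ax": 0, "ay": -0.105, "az": 0, "fingers": 0.03}, {"dx": 0, "dy": 0, "dz": 0, "ax": 0, "ay": -0.105, "az": 0, "fingers": 0.03}, {"dx": 0, "dy": 0, "dz": 0, "ax": 0, "ay": -0.105, "az": 0, "fingers": 0.03}, {"dx": 0, "dy": 0, "dz": 0, "ax": 0, "ay": -0.103, "az": 0, "fingers": 0.03}, {"dx": 0, "dy": 0, "dz": 0, "ax": 0, "ay": 0, "az": 0, "fingers": 0.03}, {"dx": 0, "dy": 0, "dz": 0, "ax": 0, "ay": 0, "az": 0, "fingers": 0.03}, {"dx": 0, "dy": 0, "dz": 0, "ax": 0, "ay": 0, "az": 0, "fingers": 0.03}, {"dx": 0, "dy": 0, "dz": 0, "ax": 0, "ay": 0, "az": 0, "fingers": 0.03}, {"dx": 0, "dy": 0, "dz": 0, "ax": 0, "ay": 0, "az": 0, "fingers": 0.03}, {"dx": 0, "dy": 0, "dz": 0, "ax": 0, "ay": 0, "az": 0, "fingers": 0.03}])

```text
time: 5.15
tool_pos: [0.5918, 0.2058, 0.1641]
ee_rot: [0.216, 0.086, 0.972, -0.026]
ft_force: [0.2, -0.8, -0.9]
opening: 0.0391
```

```bash
python3 -c "
from h import *
u=np.array([-.493,.085,.866])
goto(np.array([.617,.208,.123])+.05*u,-.17,np.pi/6)
t=vision.get_image('top');s=vision.get_image('side')
cv2.imwrite('pics/m2.png',np.hstack([cv2.resize(t[140:260,150:250],(400,480)),cv2.resize(s[110:230,240:340],(400,480))]))"
```

```text
t 5.15 P [0.5918 0.2058 0.1641] F [ 0.2 -0.8 -0.9] open 0.0391 q [-0.75  0.59  0.3   2.02  0.52  0.24  0.39]
turn [-0.0156 -0.0846 -0.0031] | shift after turn [-0.0007  0.0065 -0.0022] | shift before turn [-0.0004  0.0064 -0.0023]
```

View pics/m2.png

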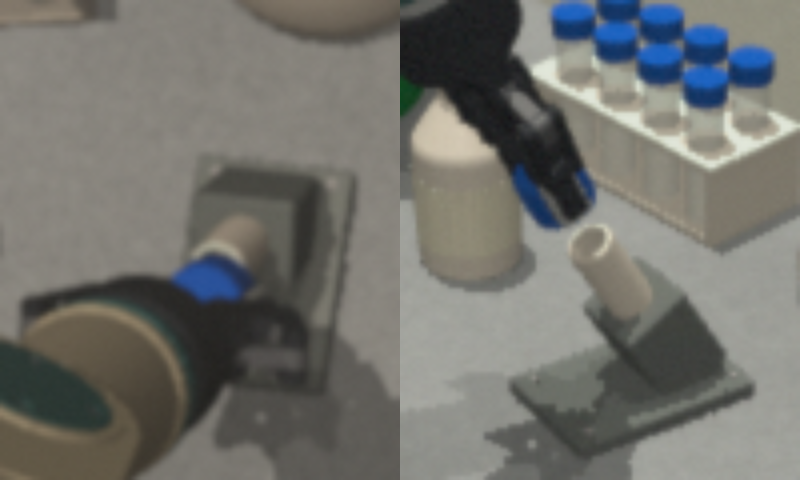

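The cap is held just above and left of the mouth (top crop about (212,278), mouth about (215,255)). The tilt is still 5° short, with joint 6 near its limit, so I send the rest.

Request:
move_arm(series=[{"dx": 0, "dy": 0, "dz": 0, "ax": -0.005, "ay": -0.028, "az": -0.001, "fingers": 0.03}, {"dx": 0, "dy": 0.003, "dz": -0.001, "ax": -0.005, "ay": -0.028, "az": -0.001, "fingers": 0.03}, {"dx": 0, "dy": 0.003, "dz": -0.001, "ax": -0.005, "ay": -0.028, "az": -0.001, "fingers": 0.03}, {"dx": 0, "dy": 0, "dz": 0, "ax": 0, "ay": 0, "az": 0, "fingers": 0.03}, {"dx": 0, "dy": 0, "dz": 0, "ax": 0, "ay": 0, "az": 0, "fingers": 0.03}, {"dx": 0, "dy": 0, "dz": 0, "ax": 0, "ay": 0, "az": 0, "fingers": 0.03}, {"dx": 0, "dy": 0, "dz": 0, "ax": 0, "ay": 0, "az": 0, "fingers": 0.03}, {"dx": 0, "dy": 0, "dz": 0, "ax": 0, "ay": 0, "az": 0, "fingers": 0.03}, {"dx": 0, "dy": 0, "dz": 0, "ax": 0, "ay": 0, "az": 0, "fingers": 0.03}, {"dx": 0, "dy": 0, "dz": 0, "ax": 0, "ay": 0, "az": 0, "fingers": 0.03}])

```text
time: 6.08
tool_pos: [0.5908, 0.2108, 0.1652]
ee_rot: [0.248, 0.082, 0.965, -0.025]
ft_force: [-0.3, -0.0, 0.0]
opening: 0.039
```

```bash
python3 -c "
from h import *
u=np.array([-.493,.085,.866])
goto(np.array([.617,.208,.123])+.03*u,-.17,np.pi/6)
R0=rot();tp=manip.state()['tool_pos']
s=vision.get_image('side')
for z in(.0048,-.027):
  c=tp+R0.apply([0,0,z]);print('cap centre pts side/top px',proj('side',c).round(1),proj('top',c).round(1))
t=vision.get_image('top')
cv2.imwrite('pics/m3.png',np.hstack([cv2.resize(t[180:240,180:240],(400,400),interpolation=cv2.INTER_CUBIC),cv2.resize(s[140:200,260:320],(400,400),interpolation=cv2.INTER_CUBIC)]))"
```

```text
t 6.08 P [0.5908 0.2108 0.1652] F [-0.3 -0.   0. ] open 0.039 q [-0.74  0.59  0.24  2.07  1.05  0.24 -0.16]
turn [-0.007  -0.0189  0.0022] | shift after turn [-0.0017  0.0016  0.0197] | shift before turn [-0.0021  0.0018  0.0196]
cap centre pts side/top px [278.8 159.9] [199.9 213.9]
cap centre pts side/top px [272.5 151.2] [196. 218.]
```

View pics/m3.png

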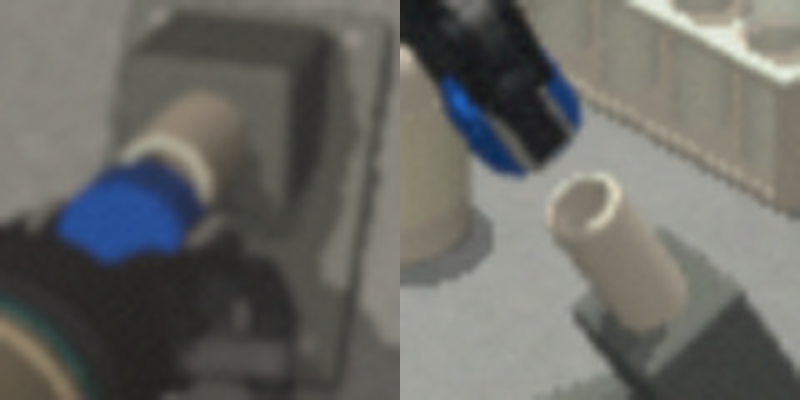

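Cap and mouth line up to within a few mm, as predicted. I approach to 5 mm clear, then probe.

Request:
move_arm(series=[{"dx": -0.001, "dy": 0.001, "dz": 0.005, "ax": -0.0035, "ay": -0.0095, "az": 0.001, "fingers": 0.03}, {"dx": -0.0007, "dy": 0.0006, "dz": 0.005, "ax": -0.0035, "ay": -0.0095, "az": 0.001, "fingers": 0.03}, {"dx": 0, "dy": 0, "dz": 0.01, "ax": 0, "ay": 0, "az": 0, "fingers": 0.03}, {"dx": 0, "dy": 0, "dz": 0.01, "ax": 0, "ay": 0, "az": 0, "fingers": 0.03}, {"dx": 0, "dy": 0, "dz": 0.006, "ax": 0, "ay": 0, "az": 0, "fingers": 0.03}, {"dx": 0, "dy": 0, "dz": 0.004, "ax": 0, "ay": 0, "az": 0, "fingers": 0.03}, {"dx": 0, "dy": 0, "dz": 0, "ax": 0, "ay": 0, "az": 0, "fingers": 0.03}, {"dx": 0, "dy": 0, "dz": 0, "ax": 0, "ay": 0, "az": 0, "fingers": 0.03}, {"dx": 0, "dy": 0, "dz": 0, "ax": 0, "ay": 0, "az": 0, "fingers": 0.03}, {"dx": 0, "dy": 0, "dz": 0, "ax": 0, "ay": 0, "az": 0, "fingers": 0.03}])

```text
time: 7.02
tool_pos: [0.612, 0.2091, 0.1317]
ee_rot: [0.258, 0.082, 0.962, -0.022]
ft_force: [-1.2, -0.3, 0.1]
opening: 0.0392
```

```bash
python3 -c "
from h import *
u=np.array([-.493,.085,.866])
goto(np.array([.617,.208,.123])-.017*u,-.17,np.pi/6)"
```

```text
t 7.02 P [0.612  0.2091 0.1317] F [-1.2 -0.3  0.1] open 0.0392 q [-0.66  0.66  0.16  2.06  1.47  0.24 -0.57]
turn [0.0006 0.0004 0.0005] | shift after turn [-0.0001 -0.0003  0.0271] | shift before turn [-0.0001 -0.0003  0.0271]
```

Request:
move_arm(series=[{"dx": 0, "dy": 0, "dz": 0.0015, "ax": 0, "ay": 0, "az": 0, "fingers": 0.03}, {"dx": 0, "dy": 0, "dz": 0.0015, "ax": 0, "ay": 0, "az": 0, "fingers": 0.03}, {"dx": 0, "dy": 0, "dz": 0.0015, "ax": 0, "ay": 0, "az": 0, "fingers": 0.03}, {"dx": 0, "dy": 0, "dz": 0.001, "ax": 0, "ay": 0, "az": 0, "fingers": 0.03}, {"dx": 0, "dy": 0, "dz": 0.001, "ax": 0, "ay": 0, "az": 0, "fingers": 0.03}, {"dx": 0, "dy": 0, "dz": 0.001, "ax": 0, "ay": 0, "az": 0, "fingers": 0.03}, {"dx": 0, "dy": 0, "dz": 0.0005, "ax": 0, "ay": 0, "az": 0, "fingers": 0.03}, {"dx": 0, "dy": 0, "dz": 0, "ax": 0, "ay": 0, "az": 0, "fingers": 0.03}, {"dx": 0, "dy": 0, "dz": 0, "ax": 0, "ay": 0, "az": 0, "fingers": 0.03}, {"dx": 0, "dy": 0, "dz": 0, "ax": 0, "ay": 0, "az": 0, "fingers": 0.03}])

```text
time: 7.85
tool_pos: [0.615, 0.2084, 0.1264]
ee_rot: [0.259, 0.082, 0.962, -0.021]
ft_force: [-15.8, -1.6, 23.8]
opening: 0.0391
```

```bash
python3 -c "
from h import *
u=np.array([-.493,.085,.866])
goto(np.array([.617,.208,.123])-.017*u,-.17,np.pi/6);print(manip.state()['moment'].round(2))"
```

```text
t 7.85 P [0.615  0.2084 0.1264] F [-15.8  -1.6  23.8] open 0.0391 q [-0.65  0.67  0.15  2.06  1.52  0.24 -0.61]
turn [0.0014 0.0015 0.0001] | shift after turn [-0.0001 -0.      0.021 ] | shift before turn [-0.     -0.0001  0.021 ]
[-0.4   1.1  -0.27]
```

Request:
move_arm(series=[{"dx": 0.0015, "dy": 0, "dz": 0, "ax": 0, "ay": 0, "az": 0, "fingers": 0.03}, {"dx": 0.0015, "dy": 0, "dz": 0, "ax": 0, "ay": 0, "az": 0, "fingers": 0.03}, {"dx": -0.001, "dy": 0.002, "dz": 0, "ax": 0, "ay": 0, "az": 0, "fingers": 0.03}, {"dx": -0.002, "dy": 0.001, "dz": 0, "ax": 0, "ay": 0, "az": 0, "fingers": 0.03}, {"dx": -0.002, "dy": -0.001, "dz": 0, "ax": 0, "ay": 0, "az": 0, "fingers": 0.03}, {"dx": -0.001, "dy": -0.002, "dz": 0, "ax": 0, "ay": 0, "az": 0, "fingers": 0.03}, {"dx": 0.001, "dy": -0.002, "dz": 0, "ax": 0, "ay": 0, "az": 0, "fingers": 0.03}, {"dx": 0.002, "dy": -0.001, "dz": 0, "ax": 0, "ay": 0, "az": 0, "fingers": 0.03}, {"dx": 0, "dy": 0.0015, "dz": 0, "ax": 0, "ay": 0, "az": 0, "fingers": 0.03}, {"dx": 0, "dy": 0.0015, "dz": 0, "ax": 0, "ay": 0, "az": 0, "fingers": 0.03}])

```text
time: 8.68
tool_pos: [0.615, 0.2084, 0.1264]
ee_rot: [0.259, 0.082, 0.962, -0.021]
ft_force: [-18.4, -3.1, 25.2]
opening: 0.039
```

```bash
python3 -c "
from h import *
u=np.array([-.493,.085,.866])
goto(np.array([.617,.208,.123])-.017*u,-.17,np.pi/6);print(manip.state()['moment'].round(2), rot().inv().apply(manip.state()['ft_force']))"
```

```text
t 8.68 P [0.615  0.2084 0.1264] F [-18.4  -3.1  25.2] open 0.039 q [-0.65  0.67  0.15  2.06  1.52  0.25 -0.61]
turn [0.0012 0.0016 0.0002] | shift after turn [-0.     -0.0001  0.021 ] | shift before turn [ 0.     -0.0001  0.021 ]
[-0.75  1.25 -0.52] [  2.63619854  -6.0936247  -30.64233215]
```

No drop-in over a 3 mm circle, so this looks like the tight cap. I back off and carry it to the narrow tube.

Request:
move_arm(series=[{"dx": 0, "dy": 0, "dz": -0.014, "ax": 0, "ay": 0, "az": 0, "fingers": 0.03}, {"dx": 0, "dy": 0, "dz": -0.034, "ax": 0, "ay": 0, "az": 0, "fingers": 0.03}, {"dx": -0.0049, "dy": -0.0364, "dz": 0.0029, "ax": 0, "ay": 0, "az": 0, "fingers": 0.03}, {"dx": -0.0049, "dy": -0.0364, "dz": 0.0029, "ax": 0, "ay": 0, "az": 0, "fingers": 0.03}, {"dx": -0.0049, "dy": -0.0364, "dz": 0.0029, "ax": 0, "ay": 0, "az": 0, "fingers": 0.03}, {"dx": -0.0049, "dy": -0.0364, "dz": 0.0029, "ax": 0, "ay": 0, "az": 0, "fingers": 0.03}, {"dx": -0.0049, "dy": -0.0364, "dz": 0.0029, "ax": 0, "ay": 0, "az": 0, "fingers": 0.03}, {"dx": -0.0049, "dy": -0.0364, "dz": 0.0029, "ax": 0, "ay": 0, "az": 0, "fingers": 0.03}, {"dx": -0.0049, "dy": -0.0364, "dz": 0.0029, "ax": 0, "ay": 0, "az": 0, "fingers": 0.03}, {"dx": -0.0049, "dy": -0.0364, "dz": 0.0029, "ax": 0, "ay": 0, "az": 0, "fingers": 0.03}])

```text
time: 9.52
tool_pos: [0.5878, -0.0842, 0.1655]
ee_rot: [0.258, 0.081, 0.962, -0.022]
ft_force: [0.4, 0.5, -0.5]
opening: 0.0394
```

Request:
move_arm(series=[{"dx": -0.0049, "dy": -0.0364, "dz": 0.0029, "ax": 0, "ay": 0, "az": 0, "fingers": 0.03}, {"dx": -0.0049, "dy": -0.0364, "dz": 0.0029, "ax": 0, "ay": 0, "az": 0, "fingers": 0.03}, {"dx": -0.0049, "dy": -0.0364, "dz": 0.0029, "ax": 0, "ay": 0, "az": 0, "fingers": 0.03}, {"dx": 0, "dy": 0, "dz": 0, "ax": 0, "ay": 0, "az": 0, "fingers": 0.03}, {"dx": 0, "dy": 0, "dz": 0, "ax": 0, "ay": 0, "az": 0, "fingers": 0.03}, {"dx": 0, "dy": 0, "dz": 0, "ax": 0, "ay": 0, "az": 0, "fingers": 0.03}, {"dx": 0, "dy": 0, "dz": 0, "ax": 0, "ay": 0, "az": 0, "fingers": 0.03}, {"dx": 0, "dy": 0, "dz": 0, "ax": 0, "ay": 0, "az": 0, "fingers": 0.03}, {"dx": 0, "dy": 0, "dz": 0, "ax": 0, "ay": 0, "az": 0, "fingers": 0.03}, {"dx": 0, "dy": 0, "dz": 0, "ax": 0, "ay": 0, "az": 0, "fingers": 0.03}])

```text
time: 10.35
tool_pos: [0.587, -0.1883, 0.1653]
ee_rot: [0.258, 0.08, 0.963, -0.022]
ft_force: [0.2, 0.4, 0.5]
opening: 0.0389
```

```bash
python3 -c "
from h import *
u=np.array([-.490,.0993,.866])
goto(np.array([.611,-.197,.123])+.05*u,-.2,np.pi/6)
R0=rot();tp=manip.state()['tool_pos']
for z in(.0048,-.027):
  c=tp+R0.apply([0,0,z]);print('cap pts side/top px',proj('side',c).round(1),proj('top',c).round(1))
s=vision.get_image('side');t=vision.get_image('top')
cv2.imwrite('pics/m4.png',np.hstack([cv2.resize(t[170:230,370:430],(400,400),interpolation=cv2.INTER_CUBIC),cv2.resize(s[215:275,390:450],(400,400),interpolation=cv2.INTER_CUBIC)]))"
```

```text
t 10.35 P [ 0.587  -0.1883  0.1653] F [0.2 0.4 0.5] open 0.0389 q [ 0.68  0.58 -0.53  2.17  1.93  0.24 -0.18]
turn [ 0.0163 -0.0001  0.0293] | shift after turn [-0.0007 -0.0038 -0.0007] | shift before turn [-0.0006 -0.0038 -0.0008]
cap pts side/top px [412.9 238.1] [400.3 204.8]
cap pts side/top px [408.2 229.6] [401.7 209.1]
```

View pics/m4.png

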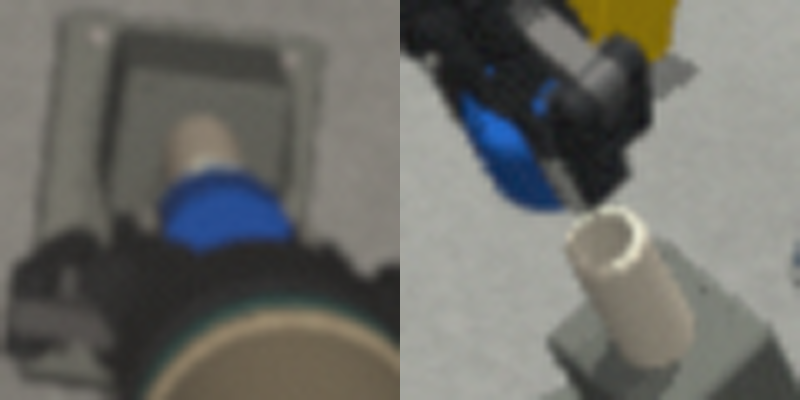

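The cap sits at about x=228 in the top crop against a predicted 205–215. I check this with numbers before pushing.

```bash
cat >> h.py <<'E'
def capcheck(n,box,save=None):
    "blue mask row extents against the cap outline expected from the TCP pose"
    im=vision.get_image(n); x0,x1,y0,y1=box
    m=cv2.inRange(cv2.cvtColor(im,cv2.COLOR_BGR2HSV),(100,120,50),(130,255,255))
    R0=rot();tp=manip.state()["tool_pos"];a=np.linspace(0,2*np.pi,60)
    P=[proj(n,tp+R0.apply([.02*np.cos(t),.02*np.sin(t),z])) for z in(.0048,-.0272) for t in a]
    e=np.zeros_like(m);cv2.fillConvexPoly(e,cv2.convexHull(np.round(P).astype(np.int32)),255)
    for r in range(y0,y1):
        f=lambda k:(lambda c:(int(c[0]+x0),int(c[-1]+x0)) if len(c) else None)(np.where(k[r,x0:x1])[0])
        print(n,r,"seen",f(m),"expected",f(e))
E
python3 -c "
from h import *
capcheck('top',(375,430,188,212))
capcheck('side',(392,430,222,252))"
```

```text
top 188 seen None expected None
top 189 seen None expected None
top 190 seen None expected None
top 191 seen None expected None
top 192 seen None expected None
top 193 seen None expected None
top 194 seen None expected None
top 195 seen None expected (398, 404)
top 196 seen (402, 404) expected (396, 407)
top 197 seen (399, 407) expected (395, 408)
top 198 seen (397, 409) expected (394, 409)
top 199 seen (396, 410) expected (393, 409)
top 200 seen (395, 411) expected (392, 410)
top 201 seen (395, 411) expected (391, 410)
top 202 seen (395, 412) expected (391, 411)
top 203 seen (395, 412) expected (391, 411)
top 204 seen (395, 413) expected (391, 412)
top 205 seen (395, 413) expected (391, 412)
top 206 seen (396, 404) expected (391, 412)
top 207 seen (399, 401) expected (391, 413)
top 208 seen None expected (391, 413)
top 209 seen None expected (391, 413)
top 210 seen None expected (391, 413)
top 211 seen None expected (391, 413)
side 222 seen None expected (404, 416)
side 223 seen None expected (403, 417)
side 224 seen None expected (402, 418)
side 225 seen (403, 403) expected (401, 4
[... 413 characters left out ...]
01, 408) expected (399, 423)
side 236 seen (401, 409) expected (399, 424)
side 237 seen (402, 409) expected (400, 424)
side 238 seen (402, 410) expected (401, 424)
side 239 seen (403, 410) expected (401, 423)
side 240 seen (404, 410) expected (402, 423)
side 241 seen (404, 411) expected (402, 423)
side 242 seen (405, 411) expected (403, 422)
side 243 seen (406, 412) expected (403, 422)
side 244 seen (407, 412) expected (404, 421)
side 245 seen (408, 413) expected (405, 420)
side 246 seen (412, 413) expected (406, 419)
side 247 seen None expected (408, 417)
side 248 seen None expected (410, 414)
side 249 seen None expected None
side 250 seen None expected None
side 251 seen None expected None
```

Both views put the cap about 2–3 mm further to −y than the pose says. I take only 1 mm of the 3.8 mm sideways shift and probe.

Request:
move_arm(series=[{"dx": -0.0007, "dy": -0.001, "dz": 0, "ax": 0.0163, "ay": 0, "az": 0.0293, "fingers": 0.03}, {"dx": 0, "dy": 0, "dz": 0.015, "ax": 0, "ay": 0, "az": 0, "fingers": 0.03}, {"dx": 0, "dy": 0, "dz": 0.015, "ax": 0, "ay": 0, "az": 0, "fingers": 0.03}, {"dx": 0, "dy": 0, "dz": 0.006, "ax": 0, "ay": 0, "az": 0, "fingers": 0.03}, {"dx": 0, "dy": 0, "dz": 0.003, "ax": 0, "ay": 0, "az": 0, "fingers": 0.03}, {"dx": 0, "dy": 0, "dz": 0.003, "ax": 0, "ay": 0, "az": 0, "fingers": 0.03}, {"dx": 0, "dy": 0, "dz": 0.003, "ax": 0, "ay": 0, "az": 0, "fingers": 0.03}, {"dx": 0, "dy": 0, "dz": 0.002, "ax": 0, "ay": 0, "az": 0, "fingers": 0.03}, {"dx": 0, "dy": 0, "dz": 0, "ax": 0, "ay": 0, "az": 0, "fingers": 0.03}, {"dx": 0, "dy": 0, "dz": 0, "ax": 0, "ay": 0, "az": 0, "fingers": 0.03}])

```text
time: 11.38
tool_pos: [0.6098, -0.1958, 0.1249]
ee_rot: [0.257, 0.098, 0.961, -0.026]
ft_force: [-0.9, 0.9, -1.2]
opening: 0.0387
```

```bash
python3 -c "
from h import *
u=np.array([-.490,.0993,.866])
goto(np.array([.611,-.197,.123])-.017*u,-.2,np.pi/6);print(rot().inv().apply(manip.state()['ft_force']).round(1))"
```

```text
t 11.38 P [ 0.6098 -0.1958  0.1249] F [-0.9  0.9 -1.2] open 0.0387 q [ 0.69  0.7  -0.6   2.14  2.02  0.35 -0.27]
turn [-0.0012 -0.0003 -0.0027] | shift after turn [-0.0002 -0.001   0.0194] | shift before turn [-0.0002 -0.001   0.0194]
[1.5 0.7 0.6]
```

Request:
move_arm(series=[{"dx": 0, "dy": 0, "dz": 0.0015, "ax": 0, "ay": 0, "az": 0, "fingers": 0.03}, {"dx": 0, "dy": 0, "dz": 0.0015, "ax": 0, "ay": 0, "az": 0, "fingers": 0.03}, {"dx": 0, "dy": 0, "dz": 0.0015, "ax": 0, "ay": 0, "az": 0, "fingers": 0.03}, {"dx": 0, "dy": 0, "dz": 0.0015, "ax": 0, "ay": 0, "az": 0, "fingers": 0.03}, {"dx": 0, "dy": 0, "dz": 0.001, "ax": 0, "ay": 0, "az": 0, "fingers": 0.03}, {"dx": 0, "dy": 0, "dz": 0.001, "ax": 0, "ay": 0, "az": 0, "fingers": 0.03}, {"dx": 0, "dy": 0, "dz": 0, "ax": 0, "ay": 0, "az": 0, "fingers": 0.03}, {"dx": 0, "dy": 0, "dz": 0, "ax": 0, "ay": 0, "az": 0, "fingers": 0.03}, {"dx": 0, "dy": 0, "dz": 0, "ax": 0, "ay": 0, "az": 0, "fingers": 0.03}, {"dx": 0, "dy": 0, "dz": 0, "ax": 0, "ay": 0, "az": 0, "fingers": 0.03}])

```text
time: 12.22
tool_pos: [0.6137, -0.1964, 0.1176]
ee_rot: [0.257, 0.098, 0.961, -0.026]
ft_force: [-0.2, 2.1, -3.7]
opening: 0.039
```

```bash
python3 -c "
from h import *
u=np.array([-.490,.0993,.866])
goto(np.array([.611,-.197,.123])-.017*u,-.2,np.pi/6);print(rot().inv().apply(manip.state()['ft_force']).round(1))"
```

```text
t 12.22 P [ 0.6137 -0.1964  0.1176] F [-0.2  2.1 -3.7] open 0.039 q [ 0.7   0.72 -0.61  2.13  2.04  0.37 -0.28]
turn [-0.0008 -0.0009 -0.0028] | shift after turn [-0.0005 -0.0011  0.011 ] | shift before turn [-0.0006 -0.0011  0.011 ]
[2.3 2.  2.9]
```

The cap is over the narrow tube, about 11 mm deep. A sideways play test now: total play should be 3 mm if tight, 8.5 mm if loose.

Request:
move_arm(series=[{"dx": 0, "dy": -0.0015, "dz": 0, "ax": 0, "ay": 0, "az": 0, "fingers": 0.03}, {"dx": 0, "dy": -0.0015, "dz": 0, "ax": 0, "ay": 0, "az": 0, "fingers": 0.03}, {"dx": 0, "dy": -0.0005, "dz": 0, "ax": 0, "ay": 0, "az": 0, "fingers": 0.03}, {"dx": 0, "dy": 0, "dz": 0, "ax": 0, "ay": 0, "az": 0, "fingers": 0.03}, {"dx": 0, "dy": 0, "dz": 0, "ax": 0, "ay": 0, "az": 0, "fingers": 0.03}, {"dx": 0, "dy": 0, "dz": 0, "ax": 0, "ay": 0, "az": 0, "fingers": 0.03}, {"dx": 0, "dy": 0, "dz": 0, "ax": 0, "ay": 0, "az": 0, "fingers": 0.03}, {"dx": 0, "dy": 0, "dz": 0, "ax": 0, "ay": 0, "az": 0, "fingers": 0.03}, {"dx": 0, "dy": 0, "dz": 0, "ax": 0, "ay": 0, "az": 0, "fingers": 0.03}, {"dx": 0, "dy": 0, "dz": 0, "ax": 0, "ay": 0, "az": 0, "fingers": 0.03}])

```text
time: 13.05
tool_pos: [0.6133, -0.1969, 0.1177]
ee_rot: [0.257, 0.096, 0.961, -0.024]
ft_force: [-0.5, 5.4, -3.4]
opening: 0.0387
```

Request:
move_arm(series=[{"dx": 0, "dy": 0.0015, "dz": 0, "ax": 0, "ay": 0, "az": 0, "fingers": 0.03}, {"dx": 0, "dy": 0.0015, "dz": 0, "ax": 0, "ay": 0, "az": 0, "fingers": 0.03}, {"dx": 0, "dy": 0.0015, "dz": 0, "ax": 0, "ay": 0, "az": 0, "fingers": 0.03}, {"dx": 0, "dy": 0.0015, "dz": 0, "ax": 0, "ay": 0, "az": 0, "fingers": 0.03}, {"dx": 0, "dy": 0.001, "dz": 0, "ax": 0, "ay": 0, "az": 0, "fingers": 0.03}, {"dx": 0, "dy": 0, "dz": 0, "ax": 0, "ay": 0, "az": 0, "fingers": 0.03}, {"dx": 0, "dy": 0, "dz": 0, "ax": 0, "ay": 0, "az": 0, "fingers": 0.03}, {"dx": 0, "dy": 0, "dz": 0, "ax": 0, "ay": 0, "az": 0, "fingers": 0.03}, {"dx": 0, "dy": 0, "dz": 0, "ax": 0, "ay": 0, "az": 0, "fingers": 0.03}, {"dx": 0, "dy": 0, "dz": 0, "ax": 0, "ay": 0, "az": 0, "fingers": 0.03}])

```text
time: 13.88
tool_pos: [0.614, -0.1956, 0.1177]
ee_rot: [0.257, 0.099, 0.961, -0.028]
ft_force: [-5.3, -0.6, -1.4]
opening: 0.0393
```

```bash
python3 -c "
from h import *
u=np.array([-.490,.0993,.866])
goto(np.array([.611,-.197,.123])-.017*u,-.2,np.pi/6);print(rot().inv().apply(manip.state()['ft_force']).round(1))"
```

```text
t 13.88 P [ 0.614  -0.1956  0.1177] F [-5.3 -0.6 -1.4] open 0.0393 q [ 0.69  0.72 -0.61  2.13  2.04  0.37 -0.29]
turn [-0.0053 -0.0004 -0.0045] | shift after turn [-0.0004 -0.002   0.0111] | shift before turn [-0.0004 -0.0019  0.0111]
[ 5.1 -1.7 -1.3]
```

It is bound within about 1.5 mm, so this is the 28 mm cap on the right tube. I recentre and push home.

Request:
move_arm(series=[{"dx": 0, "dy": -0.0015, "dz": 0, "ax": 0, "ay": 0, "az": 0, "fingers": 0.03}, {"dx": 0, "dy": -0.0015, "dz": 0, "ax": 0, "ay": 0, "az": 0, "fingers": 0.03}, {"dx": 0, "dy": 0, "dz": 0.003, "ax": 0, "ay": 0, "az": 0, "fingers": 0.03}, {"dx": 0, "dy": 0, "dz": 0.003, "ax": 0, "ay": 0, "az": 0, "fingers": 0.03}, {"dx": 0, "dy": 0, "dz": 0.003, "ax": 0, "ay": 0, "az": 0, "fingers": 0.03}, {"dx": 0, "dy": 0, "dz": 0.0015, "ax": 0, "ay": 0, "az": 0, "fingers": 0.03}, {"dx": 0, "dy": 0, "dz": 0.001, "ax": 0, "ay": 0, "az": 0, "fingers": 0.03}, {"dx": 0, "dy": 0, "dz": 0.001, "ax": 0, "ay": 0, "az": 0, "fingers": 0.03}, {"dx": 0, "dy": 0, "dz": 0.001, "ax": 0, "ay": 0, "az": 0, "fingers": 0.03}, {"dx": 0, "dy": 0, "dz": 0, "ax": 0, "ay": 0, "az": 0, "fingers": 0.03}])

```text
time: 14.72
tool_pos: [0.6197, -0.197, 0.1073]
ee_rot: [0.258, 0.098, 0.961, -0.026]
ft_force: [-15.3, 1.5, 13.2]
opening: 0.039
```

```bash
python3 -c "
from h import *
u=np.array([-.490,.0993,.866])
goto(np.array([.611,-.197,.123])-.017*u,-.2,np.pi/6);print(rot().inv().apply(manip.state()['ft_force']).round(1))"
```

```text
t 14.72 P [ 0.6197 -0.197   0.1073] F [-15.3   1.5  13.2] open 0.039 q [ 0.7   0.75 -0.62  2.12  2.06  0.39 -0.3 ]
turn [-0.0013  0.0002 -0.0019] | shift after turn [-0.0004 -0.0017 -0.0008] | shift before turn [-0.0004 -0.0017 -0.0008]
[  6.7  -1.6 -19. ]
```

Request:
move_arm(series=[{"dx": 0, "dy": 0, "dz": 0.001, "ax": 0, "ay": 0, "az": 0, "fingers": 0.03}, {"dx": 0, "dy": 0, "dz": 0.001, "ax": 0, "ay": 0, "az": 0, "fingers": 0.03}, {"dx": 0, "dy": 0, "dz": 0, "ax": 0, "ay": 0, "az": 0, "fingers": 0.03}, {"dx": 0, "dy": 0, "dz": 0, "ax": 0, "ay": 0, "az": 0, "fingers": 0.03}, {"dx": 0, "dy": 0, "dz": 0, "ax": 0, "ay": 0, "az": 0, "fingers": 0.03}, {"dx": 0, "dy": 0, "dz": 0, "ax": 0, "ay": 0, "az": 0, "fingers": 0.03}, {"dx": 0, "dy": 0, "dz": 0, "ax": 0, "ay": 0, "az": 0, "fingers": 0.03}, {"dx": 0, "dy": 0, "dz": 0, "ax": 0, "ay": 0, "az": 0, "fingers": 0.03}, {"dx": 0, "dy": 0, "dz": 0, "ax": 0, "ay": 0, "az": 0, "fingers": 0.03}, {"dx": 0, "dy": 0, "dz": 0, "ax": 0, "ay": 0, "az": 0, "fingers": 0.03}])

```text
time: 15.55
tool_pos: [0.6198, -0.197, 0.1072]
ee_rot: [0.258, 0.097, 0.961, -0.027]
ft_force: [-28.3, 3.5, 32.2]
opening: 0.0388
```

Request:
move_arm(series=[{"dx": 0, "dy": 0, "dz": -0.003, "ax": 0, "ay": 0, "az": 0, "fingers": 0.03}, {"dx": 0, "dy": 0, "dz": 0, "ax": 0, "ay": 0, "az": 0, "fingers": 0.085}, {"dx": 0, "dy": 0, "dz": 0, "ax": 0, "ay": 0, "az": 0, "fingers": 0.085}, {"dx": 0, "dy": 0, "dz": 0, "ax": 0, "ay": 0, "az": 0, "fingers": 0.085}, {"dx": 0, "dy": 0, "dz": 0, "ax": 0, "ay": 0, "az": 0, "fingers": 0.085}, {"dx": 0, "dy": 0, "dz": 0, "ax": 0, "ay": 0, "az": 0, "fingers": 0.085}, {"dx": 0, "dy": 0, "dz": 0, "ax": 0, "ay": 0, "az": 0, "fingers": 0.085}, {"dx": 0, "dy": 0, "dz": -0.02, "ax": 0, "ay": 0, "az": 0, "fingers": 0.085}, {"dx": 0, "dy": 0, "dz": -0.03, "ax": 0, "ay": 0, "az": 0, "fingers": 0.085}, {"dx": 0, "dy": 0, "dz": -0.035, "ax": 0, "ay": 0, "az": 0, "fingers": 0.085}])

```text
time: 16.38
tool_pos: [0.578, -0.1885, 0.1798]
ee_rot: [0.256, 0.098, 0.961, -0.025]
ft_force: [-0.5, -1.3, -0.2]
opening: 0.0849
```

```bash
python3 -c "
from h import *
goto([.461,-.195,.13],-.17,0)
s=vision.get_image('side');t=vision.get_image('top')
cv2.imwrite('pics/m5.png',np.hstack([cv2.resize(t[150:300,350:450],(400,600),interpolation=cv2.INTER_CUBIC),cv2.resize(s[210:360,350:450],(400,600),interpolation=cv2.INTER_CUBIC)]))"
```

```text
t 16.38 P [ 0.578  -0.1885  0.1798] F [-0.5 -1.3 -0.2] open 0.0849 q [ 0.69  0.55 -0.56  2.18  1.8   0.25 -0.09]
turn [-0.0066  0.5211 -0.0326] | shift after turn [ 0.1142 -0.0262  0.0498] | shift before turn [ 0.123  -0.0301 -0.0132]
```

View pics/m5.png

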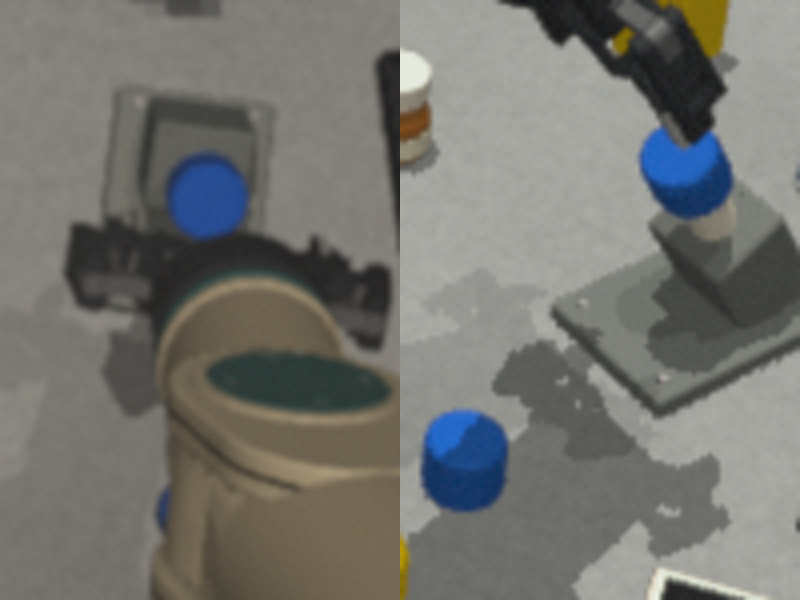

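The first cap sits fully home on the narrow tube (top crop (207,197)), and the second cap still stands at its place. I go and fetch it.

Request:
move_arm(series=[{"dx": 0, "dy": 0, "dz": 0, "ax": -0.0013, "ay": 0.1042, "az": -0.0065, "fingers": 0.085}, {"dx": 0, "dy": 0, "dz": 0, "ax": -0.0013, "ay": 0.1042, "az": -0.0065, "fingers": 0.085}, {"dx": 0, "dy": 0, "dz": 0, "ax": -0.0013, "ay": 0.1042, "az": -0.0065, "fingers": 0.085}, {"dx": 0, "dy": 0, "dz": 0, "ax": -0.0013, "ay": 0.1042, "az": -0.0065, "fingers": 0.085}, {"dx": 0, "dy": 0, "dz": 0, "ax": -0.0013, "ay": 0.1042, "az": -0.0065, "fingers": 0.085}, {"dx": 0.0284, "dy": -0.0066, "dz": 0.0025, "ax": 0, "ay": 0, "az": 0, "fingers": 0.085}, {"dx": 0.0284, "dy": -0.0066, "dz": 0.0025, "ax": 0, "ay": 0, "az": 0, "fingers": 0.085}, {"dx": 0.0284, "dy": -0.0066, "dz": 0.0125, "ax": 0, "ay": 0, "az": 0, "fingers": 0.085}, {"dx": 0.0284, "dy": -0.0066, "dz": 0.0125, "ax": 0, "ay": 0, "az": 0, "fingers": 0.085}, {"dx": 0, "dy": 0, "dz": 0, "ax": 0, "ay": 0, "az": 0, "fingers": 0.085}])

```text
time: 17.32
tool_pos: [0.4709, -0.2175, 0.1176]
ee_rot: [0.135, 0.104, 0.984, -0.042]
ft_force: [-1.6, -0.5, 0.5]
opening: 0.0849
```

Request:
move_arm(series=[{"dx": 0, "dy": 0, "dz": 0, "ax": 0, "ay": 0, "az": 0, "fingers": 0.085}, {"dx": 0, "dy": 0, "dz": 0, "ax": 0, "ay": 0, "az": 0, "fingers": 0.085}, {"dx": 0, "dy": 0, "dz": 0, "ax": 0, "ay": 0, "az": 0, "fingers": 0.085}, {"dx": 0, "dy": 0, "dz": 0, "ax": 0, "ay": 0, "az": 0, "fingers": 0.085}, {"dx": 0, "dy": 0, "dz": 0, "ax": 0, "ay": 0, "az": 0, "fingers": 0.085}, {"dx": 0, "dy": 0, "dz": 0, "ax": 0, "ay": 0, "az": 0, "fingers": 0.085}, {"dx": 0, "dy": 0, "dz": 0, "ax": 0, "ay": 0, "az": 0, "fingers": 0.085}, {"dx": 0, "dy": 0, "dz": 0, "ax": 0, "ay": 0, "az": 0, "fingers": 0.085}, {"dx": 0, "dy": 0, "dz": 0, "ax": 0, "ay": 0, "az": 0, "fingers": 0.085}, {"dx": 0, "dy": 0, "dz": 0, "ax": 0, "ay": 0, "az": 0, "fingers": 0.085}])

```text
time: 18.15
tool_pos: [0.4788, -0.2161, 0.1217]
ee_rot: [0.141, 0.103, 0.984, -0.041]
ft_force: [0.1, -0.4, -0.0]
opening: 0.0849
```

```bash
python3 -c "
from h import *
goto([.462,-.195,.003],-.17,0)"
```

```text
t 18.15 P [ 0.4788 -0.2161  0.1217] F [ 0.1 -0.4 -0. ] open 0.0849 q [ 0.69  0.58 -0.46  2.23  1.29  0.27  0.45]
turn [-0.0581  0.2893 -0.0381] | shift after turn [0.0202 0.018  0.1187] | shift before turn [0.0538 0.0232 0.1067]
```

Request:
move_arm(series=[{"dx": 0, "dy": 0, "dz": -0.02, "ax": -0.0145, "ay": 0.0723, "az": -0.0095, "fingers": 0.085}, {"dx": 0, "dy": 0, "dz": -0.01, "ax": -0.0145, "ay": 0.0723, "az": -0.0095, "fingers": 0.085}, {"dx": 0, "dy": 0, "dz": 0, "ax": -0.0145, "ay": 0.0723, "az": -0.0095, "fingers": 0.085}, {"dx": 0, "dy": 0, "dz": 0, "ax": -0.0145, "ay": 0.0723, "az": -0.0095, "fingers": 0.085}, {"dx": 0, "dy": 0, "dz": 0, "ax": 0, "ay": 0, "az": 0, "fingers": 0.085}, {"dx": 0, "dy": 0, "dz": 0, "ax": 0, "ay": 0, "az": 0, "fingers": 0.085}, {"dx": 0, "dy": 0, "dz": 0, "ax": 0, "ay": 0, "az": 0, "fingers": 0.085}, {"dx": 0, "dy": 0, "dz": 0, "ax": 0, "ay": 0, "az": 0, "fingers": 0.085}, {"dx": 0, "dy": 0, "dz": 0, "ax": 0, "ay": 0, "az": 0, "fingers": 0.085}, {"dx": 0, "dy": 0, "dz": 0, "ax": 0, "ay": 0, "az": 0, "fingers": 0.085}])

```text
time: 18.98
tool_pos: [0.4757, -0.2199, 0.1382]
ee_rot: [0.028, 0.091, 0.995, -0.016]
ft_force: [0.5, -0.3, 0.0]
opening: 0.085
```

```bash
python3 -c "
from h import *
goto([.462,-.195,.003],-.17,0)"
```

```text
t 18.98 P [ 0.4757 -0.2199  0.1382] F [ 0.5 -0.3  0. ] open 0.085 q [ 0.87  0.66 -0.75  2.    0.75  0.7   1.02]
turn [-0.0266  0.0579 -0.0124] | shift after turn [0.0177 0.0222 0.1352] | shift before turn [0.0258 0.0255 0.1333]
```

Request:
move_arm(series=[{"dx": 0, "dy": 0, "dz": 0, "ax": -0.0133, "ay": 0.029, "az": -0.0062, "fingers": 0.085}, {"dx": 0, "dy": 0, "dz": 0, "ax": -0.0133, "ay": 0.029, "az": -0.0062, "fingers": 0.085}, {"dx": 0.0089, "dy": 0.0111, "dz": 0.01, "ax": 0, "ay": 0, "az": 0, "fingers": 0.085}, {"dx": 0.0088, "dy": 0.0111, "dz": 0.01, "ax": 0, "ay": 0, "az": 0, "fingers": 0.085}, {"dx": 0, "dy": 0, "dz": 0.02, "ax": 0, "ay": 0, "az": 0, "fingers": 0.085}, {"dx": 0, "dy": 0, "dz": 0.02, "ax": 0, "ay": 0, "az": 0, "fingers": 0.085}, {"dx": 0, "dy": 0, "dz": 0.015, "ax": 0, "ay": 0, "az": 0, "fingers": 0.085}, {"dx": 0, "dy": 0, "dz": 0, "ax": 0, "ay": 0, "az": 0, "fingers": 0.085}, {"dx": 0, "dy": 0, "dz": 0, "ax": 0, "ay": 0, "az": 0, "fingers": 0.085}, {"dx": 0, "dy": 0, "dz": 0, "ax": 0, "ay": 0, "az": 0, "fingers": 0.085}])

```text
time: 19.82
tool_pos: [0.4632, -0.1951, 0.0639]
ee_rot: [0.001, 0.085, 0.996, 0.0]
ft_force: [0.3, 0.1, 0.7]
opening: 0.085
```

```bash
python3 -c "
from h import *
goto([.462,-.195,.003],-.17,0)"
```

```text
t 19.82 P [ 0.4632 -0.1951  0.0639] F [0.3 0.1 0.7] open 0.085 q [ 0.77  0.78 -0.66  2.05  0.85  0.61  0.92]
turn [ 0.0008  0.0012 -0.0004] | shift after turn [ 0.0012 -0.0001  0.0609] | shift before turn [ 0.0012 -0.0002  0.0609]
```

Request:
move_arm(series=[{"dx": 0.0005, "dy": 0, "dz": 0.02, "ax": 0, "ay": 0, "az": 0, "fingers": 0.085}, {"dx": 0, "dy": 0, "dz": 0.02, "ax": 0, "ay": 0, "az": 0, "fingers": 0.085}, {"dx": 0, "dy": 0, "dz": 0.012, "ax": 0, "ay": 0, "az": 0, "fingers": 0.085}, {"dx": 0, "dy": 0, "dz": 0.007, "ax": 0, "ay": 0, "az": 0, "fingers": 0.085}, {"dx": 0, "dy": 0, "dz": 0, "ax": 0, "ay": 0, "az": 0, "fingers": 0.085}, {"dx": 0, "dy": 0, "dz": 0, "ax": 0, "ay": 0, "az": 0, "fingers": 0.085}, {"dx": 0, "dy": 0, "dz": 0, "ax": 0, "ay": 0, "az": 0, "fingers": 0.03}, {"dx": 0, "dy": 0, "dz": 0, "ax": 0, "ay": 0, "az": 0, "fingers": 0.03}, {"dx": 0, "dy": 0, "dz": 0, "ax": 0, "ay": 0, "az": 0, "fingers": 0.03}, {"dx": 0, "dy": 0, "dz": 0, "ax": 0, "ay": 0, "az": 0, "fingers": 0.03}])

```text
time: 20.65
tool_pos: [0.4626, -0.1952, 0.0048]
ee_rot: [0.001, 0.085, 0.996, 0.0]
ft_force: [-3.6, 0.9, 19.4]
opening: 0.0392
```

Request:
move_arm(series=[{"dx": 0, "dy": 0, "dz": 0, "ax": 0, "ay": 0, "az": 0, "fingers": 0.03}, {"dx": 0, "dy": 0, "dz": 0, "ax": 0, "ay": 0, "az": 0, "fingers": 0.03}, {"dx": 0, "dy": 0, "dz": 0, "ax": 0, "ay": 0, "az": 0, "fingers": 0.03}, {"dx": 0, "dy": 0, "dz": 0, "ax": 0, "ay": 0, "az": 0, "fingers": 0.03}, {"dx": 0, "dy": 0, "dz": 0, "ax": 0, "ay": 0, "az": 0, "fingers": 0.03}, {"dx": 0, "dy": 0, "dz": 0, "ax": 0, "ay": 0, "az": 0, "fingers": 0.03}, {"dx": 0, "dy": 0, "dz": 0, "ax": 0, "ay": 0, "az": 0, "fingers": 0.03}, {"dx": 0, "dy": 0, "dz": 0, "ax": 0, "ay": 0, "az": 0, "fingers": 0.03}, {"dx": 0, "dy": 0, "dz": 0, "ax": 0, "ay": 0, "az": 0, "fingers": 0.03}, {"dx": 0, "dy": 0, "dz": 0, "ax": 0, "ay": 0, "az": 0, "fingers": 0.03}])

```text
time: 21.48
tool_pos: [0.4626, -0.1952, 0.0049]
ee_rot: [0.001, 0.085, 0.996, 0.0]
ft_force: [-1.1, 0.4, 5.0]
opening: 0.039
```

```bash
python3 -c "
from h import *
u=np.array([-.493,.085,.866])
goto(np.array([.617,.208,.123])+.055*u,-.17,np.pi/6)"
```

```text
t 21.48 P [ 0.4626 -0.1952  0.0049] F [-1.1  0.4  5. ] open 0.039 q [ 0.7   0.87 -0.54  2.07  0.99  0.49  0.8 ]
turn [ 3.000e-04 -5.224e-01 -8.000e-04] | shift after turn [-0.1317  0.4235 -0.1153] | shift before turn [-0.0564  0.4236 -0.1654]
```

Request:
move_arm(series=[{"dx": 0, "dy": 0, "dz": -0.02, "ax": 0, "ay": 0, "az": 0, "fingers": 0.03}, {"dx": 0, "dy": 0, "dz": -0.038, "ax": 0, "ay": 0, "az": 0, "fingers": 0.03}, {"dx": 0, "dy": 0, "dz": -0.038, "ax": 0, "ay": 0, "az": 0, "fingers": 0.03}, {"dx": 0, "dy": 0, "dz": -0.038, "ax": 0, "ay": 0, "az": 0, "fingers": 0.03}, {"dx": 0, "dy": 0.01, "dz": -0.032, "ax": 0, "ay": 0, "az": 0, "fingers": 0.03}, {"dx": -0.0051, "dy": 0.037, "dz": 0, "ax": 0, "ay": 0, "az": 0, "fingers": 0.03}, {"dx": -0.0051, "dy": 0.037, "dz": 0, "ax": 0, "ay": 0, "az": 0, "fingers": 0.03}, {"dx": -0.0051, "dy": 0.037, "dz": 0, "ax": 0, "ay": 0, "az": 0, "fingers": 0.03}, {"dx": -0.0051, "dy": 0.037, "dz": 0, "ax": 0, "ay": 0, "az": 0, "fingers": 0.03}, {"dx": -0.0051, "dy": 0.037, "dz": 0, "ax": 0, "ay": 0, "az": 0, "fingers": 0.03}])

```text
time: 22.32
tool_pos: [0.5205, -0.0061, 0.1707]
ee_rot: [0.0, 0.086, 0.996, 0.0]
ft_force: [-0.3, -0.5, 0.0]
opening: 0.0387
```

Request:
move_arm(series=[{"dx": -0.0051, "dy": 0.037, "dz": 0, "ax": 0, "ay": 0, "az": 0, "fingers": 0.03}, {"dx": -0.0051, "dy": 0.037, "dz": 0, "ax": 0, "ay": 0, "az": 0, "fingers": 0.03}, {"dx": -0.0051, "dy": 0.037, "dz": 0, "ax": 0, "ay": 0, "az": 0, "fingers": 0.03}, {"dx": -0.0051, "dy": 0.037, "dz": 0, "ax": 0, "ay": 0, "az": 0, "fingers": 0.03}, {"dx": -0.0051, "dy": 0.037, "dz": 0, "ax": 0, "ay": 0, "az": 0, "fingers": 0.03}, {"dx": -0.0051, "dy": 0.037, "dz": 0, "ax": 0, "ay": 0, "az": 0, "fingers": 0.03}, {"dx": 0, "dy": 0, "dz": 0, "ax": 0, "ay": 0, "az": 0, "fingers": 0.03}, {"dx": 0, "dy": 0, "dz": 0, "ax": 0, "ay": -0.1, "az": 0, "fingers": 0.03}, {"dx": 0, "dy": 0, "dz": 0, "ax": 0, "ay": -0.1, "az": 0, "fingers": 0.03}, {"dx": 0, "dy": 0, "dz": 0, "ax": 0, "ay": -0.1, "az": 0, "fingers": 0.03}])

```text
time: 23.15
tool_pos: [0.5882, 0.2063, 0.1707]
ee_rot: [0.15, 0.085, 0.985, -0.011]
ft_force: [1.7, -1.4, -1.2]
opening: 0.0391
```

Request:
move_arm(series=[{"dx": 0, "dy": 0, "dz": 0, "ax": 0, "ay": -0.1, "az": 0, "fingers": 0.03}, {"dx": 0, "dy": 0, "dz": 0, "ax": 0, "ay": -0.06, "az": 0, "fingers": 0.03}, {"dx": 0, "dy": 0, "dz": 0, "ax": 0, "ay": -0.06, "az": 0, "fingers": 0.03}, {"dx": 0, "dy": 0, "dz": 0, "ax": 0, "ay": 0, "az": 0, "fingers": 0.03}, {"dx": 0, "dy": 0, "dz": 0, "ax": 0, "ay": 0, "az": 0, "fingers": 0.03}, {"dx": 0, "dy": 0, "dz": 0, "ax": 0, "ay": 0, "az": 0, "fingers": 0.03}, {"dx": 0, "dy": 0, "dz": 0, "ax": 0, "ay": 0, "az": 0, "fingers": 0.03}, {"dx": 0, "dy": 0, "dz": 0, "ax": 0, "ay": 0, "az": 0, "fingers": 0.03}, {"dx": 0, "dy": 0, "dz": 0, "ax": 0, "ay": 0, "az": 0, "fingers": 0.03}, {"dx": 0, "dy": 0, "dz": 0, "ax": 0, "ay": 0, "az": 0, "fingers": 0.03}])

```text
time: 23.98
tool_pos: [0.5893, 0.2051, 0.1703]
ee_rot: [0.25, 0.084, 0.964, -0.022]
ft_force: [-0.1, -0.3, -0.5]
opening: 0.0391
```

```bash
python3 -c "
from h import *
u=np.array([-.493,.085,.866])
goto(np.array([.617,.208,.123])+.04*u,-.17,np.pi/6)"
```

```text
t 23.98 P [0.5893 0.2051 0.1703] F [-0.1 -0.3 -0.5] open 0.0391 q [-0.33  0.58 -0.33  2.07  1.37  0.53 -0.42]
turn [-0.002  -0.0167 -0.0027] | shift after turn [0.0004 0.0075 0.0144] | shift before turn [0.0002 0.0075 0.0144]
```

Request:
move_arm(series=[{"dx": 0, "dy": 0.004, "dz": 0, "ax": -0.002, "ay": -0.0167, "az": -0.0027, "fingers": 0.03}, {"dx": 0, "dy": 0.0042, "dz": 0.009, "ax": 0, "ay": 0, "az": 0, "fingers": 0.03}, {"dx": 0, "dy": 0, "dz": 0.015, "ax": 0, "ay": 0, "az": 0, "fingers": 0.03}, {"dx": 0, "dy": 0, "dz": 0.012, "ax": 0, "ay": 0, "az": 0, "fingers": 0.03}, {"dx": 0, "dy": 0, "dz": 0.004, "ax": 0, "ay": 0, "az": 0, "fingers": 0.03}, {"dx": 0, "dy": 0, "dz": 0.004, "ax": 0, "ay": 0, "az": 0, "fingers": 0.03}, {"dx": 0, "dy": 0, "dz": 0.002, "ax": 0, "ay": 0, "az": 0, "fingers": 0.03}, {"dx": 0, "dy": 0, "dz": 0.002, "ax": 0, "ay": 0, "az": 0, "fingers": 0.03}, {"dx": 0, "dy": 0, "dz": 0, "ax": 0, "ay": 0, "az": 0, "fingers": 0.03}, {"dx": 0, "dy": 0, "dz": 0, "ax": 0, "ay": 0, "az": 0, "fingers": 0.03}])

```text
time: 24.82
tool_pos: [0.6139, 0.21, 0.1291]
ee_rot: [0.258, 0.081, 0.962, -0.022]
ft_force: [-0.8, 0.5, -0.1]
opening: 0.0391
```

```bash
python3 -c "
from h import *
u=np.array([-.493,.085,.866])
goto(np.array([.617,.208,.123])-.017*u,-.17,np.pi/6);print(rot().inv().apply(manip.state()['ft_force']).round(1))"
```

```text
t 24.82 P [0.6139 0.21   0.1291] F [-0.8  0.5 -0.1] open 0.0391 q [-0.36  0.67 -0.29  2.05  1.55  0.51 -0.58]
turn [0.0008 0.0005 0.0014] | shift after turn [ 0.0001 -0.0014  0.024 ] | shift before turn [ 0.0001 -0.0014  0.024 ]
[ 0.8  0.3 -0.4]
```

Request:
move_arm(series=[{"dx": 0, "dy": 0, "dz": 0.0015, "ax": 0, "ay": 0, "az": 0, "fingers": 0.03}, {"dx": 0, "dy": 0, "dz": 0.0015, "ax": 0, "ay": 0, "az": 0, "fingers": 0.03}, {"dx": 0, "dy": 0, "dz": 0.001, "ax": 0, "ay": 0, "az": 0, "fingers": 0.03}, {"dx": 0, "dy": 0, "dz": 0.001, "ax": 0, "ay": 0, "az": 0, "fingers": 0.03}, {"dx": 0, "dy": 0, "dz": 0.001, "ax": 0, "ay": 0, "az": 0, "fingers": 0.03}, {"dx": 0, "dy": 0, "dz": 0.001, "ax": 0, "ay": 0, "az": 0, "fingers": 0.03}, {"dx": 0, "dy": 0, "dz": 0, "ax": 0, "ay": 0, "az": 0, "fingers": 0.03}, {"dx": 0, "dy": 0, "dz": 0, "ax": 0, "ay": 0, "az": 0, "fingers": 0.03}, {"dx": 0, "dy": 0, "dz": 0, "ax": 0, "ay": 0, "az": 0, "fingers": 0.03}, {"dx": 0, "dy": 0, "dz": 0, "ax": 0, "ay": 0, "az": 0, "fingers": 0.03}])

```text
time: 25.65
tool_pos: [0.6169, 0.2105, 0.1224]
ee_rot: [0.257, 0.081, 0.963, -0.021]
ft_force: [-1.7, 5.8, -2.6]
opening: 0.0393
```

```bash
python3 -c "
from h import *
u=np.array([-.493,.085,.866])
goto(np.array([.617,.208,.123])-.017*u,-.17,np.pi/6);print(rot().inv().apply(manip.state()['ft_force']).round(1))"
```

```text
t 25.65 P [0.6169 0.2105 0.1224] F [-1.7  5.8 -2.6] open 0.0393 q [-0.35  0.68 -0.29  2.04  1.57  0.51 -0.6 ]
turn [ 0.0025 -0.001   0.0023] | shift after turn [-0.0008 -0.0024  0.0167] | shift before turn [-0.0008 -0.0025  0.0167]
[3.6 5.4 0.9]
```

It has gone over the wide tube. I push it home.

Request:
move_arm(series=[{"dx": 0, "dy": 0.001, "dz": 0.002, "ax": 0, "ay": 0, "az": 0, "fingers": 0.03}, {"dx": 0, "dy": 0, "dz": 0.002, "ax": 0, "ay": 0, "az": 0, "fingers": 0.03}, {"dx": 0, "dy": 0, "dz": 0.002, "ax": 0, "ay": 0, "az": 0, "fingers": 0.03}, {"dx": 0, "dy": 0, "dz": 0.002, "ax": 0, "ay": 0, "az": 0, "fingers": 0.03}, {"dx": 0, "dy": 0, "dz": 0.002, "ax": 0, "ay": 0, "az": 0, "fingers": 0.03}, {"dx": 0, "dy": 0, "dz": 0.002, "ax": 0, "ay": 0, "az": 0, "fingers": 0.03}, {"dx": 0, "dy": 0, "dz": 0, "ax": 0, "ay": 0, "az": 0, "fingers": 0.03}, {"dx": 0, "dy": 0, "dz": 0, "ax": 0, "ay": 0, "az": 0, "fingers": 0.03}, {"dx": 0, "dy": 0, "dz": 0, "ax": 0, "ay": 0, "az": 0, "fingers": 0.03}, {"dx": 0, "dy": 0, "dz": 0, "ax": 0, "ay": 0, "az": 0, "fingers": 0.03}])

```text
time: 26.48
tool_pos: [0.6229, 0.2097, 0.1118]
ee_rot: [0.257, 0.081, 0.963, -0.022]
ft_force: [-1.7, 5.0, -3.7]
opening: 0.0391
```

Request:
move_arm(series=[{"dx": 0, "dy": 0, "dz": 0.0015, "ax": 0, "ay": 0, "az": 0, "fingers": 0.03}, {"dx": 0, "dy": 0, "dz": 0.0015, "ax": 0, "ay": 0, "az": 0, "fingers": 0.03}, {"dx": 0, "dy": 0, "dz": 0.001, "ax": 0, "ay": 0, "az": 0, "fingers": 0.03}, {"dx": 0, "dy": 0, "dz": 0.001, "ax": 0, "ay": 0, "az": 0, "fingers": 0.03}, {"dx": 0, "dy": 0, "dz": 0.001, "ax": 0, "ay": 0, "az": 0, "fingers": 0.03}, {"dx": 0, "dy": 0, "dz": 0.001, "ax": 0, "ay": 0, "az": 0, "fingers": 0.03}, {"dx": 0, "dy": 0, "dz": 0, "ax": 0, "ay": 0, "az": 0, "fingers": 0.03}, {"dx": 0, "dy": 0, "dz": 0, "ax": 0, "ay": 0, "az": 0, "fingers": 0.03}, {"dx": 0, "dy": 0, "dz": 0, "ax": 0, "ay": 0, "az": 0, "fingers": 0.03}, {"dx": 0, "dy": 0, "dz": 0, "ax": 0, "ay": 0, "az": 0, "fingers": 0.03}])

```text
time: 27.32
tool_pos: [0.6255, 0.2093, 0.1074]
ee_rot: [0.258, 0.081, 0.962, -0.022]
ft_force: [-13.4, 1.8, 13.2]
opening: 0.0391
```

```bash
python3 -c "
from h import *
u=np.array([-.493,.085,.866])
goto(np.array([.617,.208,.123])-.017*u,-.17,np.pi/6);print(rot().inv().apply(manip.state()['ft_force']).round(1))"
```

```text
t 27.32 P [0.6255 0.2093 0.1074] F [-13.4   1.8  13.2] open 0.0391 q [-0.35  0.72 -0.28  2.03  1.62  0.51 -0.64]
turn [0.0015 0.0004 0.0023] | shift after turn [-0.0007 -0.0028 -0.0005] | shift before turn [-0.0007 -0.0028 -0.0005]
[  5.1  -0.5 -18.2]
```

Stopped at home depth with 18 N. A little more push, then release and back off.

Request:
move_arm(series=[{"dx": 0, "dy": 0, "dz": 0.001, "ax": 0, "ay": 0, "az": 0, "fingers": 0.03}, {"dx": 0, "dy": 0, "dz": 0.001, "ax": 0, "ay": 0, "az": 0, "fingers": 0.03}, {"dx": 0, "dy": 0, "dz": 0, "ax": 0, "ay": 0, "az": 0, "fingers": 0.03}, {"dx": 0, "dy": 0, "dz": 0, "ax": 0, "ay": 0, "az": 0, "fingers": 0.03}, {"dx": 0, "dy": 0, "dz": 0, "ax": 0, "ay": 0, "az": 0, "fingers": 0.03}, {"dx": 0, "dy": 0, "dz": 0, "ax": 0, "ay": 0, "az": 0, "fingers": 0.03}, {"dx": 0, "dy": 0, "dz": 0, "ax": 0, "ay": 0, "az": 0, "fingers": 0.03}, {"dx": 0, "dy": 0, "dz": 0, "ax": 0, "ay": 0, "az": 0, "fingers": 0.03}, {"dx": 0, "dy": 0, "dz": 0, "ax": 0, "ay": 0, "az": 0, "fingers": 0.03}, {"dx": 0, "dy": 0, "dz": 0, "ax": 0, "ay": 0, "az": 0, "fingers": 0.03}])

```text
time: 28.15
tool_pos: [0.6256, 0.2093, 0.1073]
ee_rot: [0.259, 0.081, 0.962, -0.022]
ft_force: [-25.2, 1.3, 29.9]
opening: 0.039
```

Request:
move_arm(series=[{"dx": 0, "dy": 0, "dz": -0.003, "ax": 0, "ay": 0, "az": 0, "fingers": 0.03}, {"dx": 0, "dy": 0, "dz": 0, "ax": 0, "ay": 0, "az": 0, "fingers": 0.085}, {"dx": 0, "dy": 0, "dz": 0, "ax": 0, "ay": 0, "az": 0, "fingers": 0.085}, {"dx": 0, "dy": 0, "dz": 0, "ax": 0, "ay": 0, "az": 0, "fingers": 0.085}, {"dx": 0, "dy": 0, "dz": 0, "ax": 0, "ay": 0, "az": 0, "fingers": 0.085}, {"dx": 0, "dy": 0, "dz": 0, "ax": 0, "ay": 0, "az": 0, "fingers": 0.085}, {"dx": 0, "dy": 0, "dz": 0, "ax": 0, "ay": 0, "az": 0, "fingers": 0.085}, {"dx": 0, "dy": 0, "dz": -0.02, "ax": 0, "ay": 0, "az": 0, "fingers": 0.085}, {"dx": 0, "dy": 0, "dz": -0.03, "ax": 0, "ay": 0, "az": 0, "fingers": 0.085}, {"dx": 0, "dy": 0, "dz": -0.035, "ax": 0, "ay": 0, "az": 0, "fingers": 0.085}])

```text
time: 28.98
tool_pos: [0.5837, 0.2146, 0.1798]
ee_rot: [0.257, 0.082, 0.963, -0.023]
ft_force: [0.8, 0.6, 0.3]
opening: 0.0854
```

Request:
move_arm(series=[{"dx": 0, "dy": 0, "dz": -0.035, "ax": 0, "ay": 0, "az": 0, "fingers": 0.085}, {"dx": 0, "dy": 0, "dz": -0.035, "ax": 0, "ay": 0, "az": 0, "fingers": 0.085}, {"dx": 0, "dy": 0, "dz": -0.02, "ax": 0, "ay": 0, "az": 0, "fingers": 0.085}, {"dx": 0, "dy": 0, "dz": 0, "ax": 0, "ay": 0, "az": 0, "fingers": 0.085}, {"dx": 0, "dy": 0, "dz": 0, "ax": 0, "ay": 0, "az": 0, "fingers": 0.085}, {"dx": 0, "dy": 0, "dz": 0, "ax": 0, "ay": 0, "az": 0, "fingers": 0.085}, {"dx": 0, "dy": 0, "dz": 0, "ax": 0, "ay": 0, "az": 0, "fingers": 0.085}, {"dx": 0, "dy": 0, "dz": 0, "ax": 0, "ay": 0, "az": 0, "fingers": 0.085}, {"dx": 0, "dy": 0, "dz": 0, "ax": 0, "ay": 0, "az": 0, "fingers": 0.085}, {"dx": 0, "dy": 0, "dz": 0, "ax": 0, "ay": 0, "az": 0, "fingers": 0.085}])

```text
time: 29.82
tool_pos: [0.5401, 0.2231, 0.2577]
ee_rot: [0.257, 0.081, 0.963, -0.022]
ft_force: [-0.7, 0.5, -0.3]
opening: 0.0851
```

```bash
python3 -c "
from h import *
cv2.imwrite('pics/s9.png',vision.get_image('side'));print(manip.state()['ft_force'])"
```

```text
[-0.00942852  1.00858636  0.52578378]
```

View pics/s9.png

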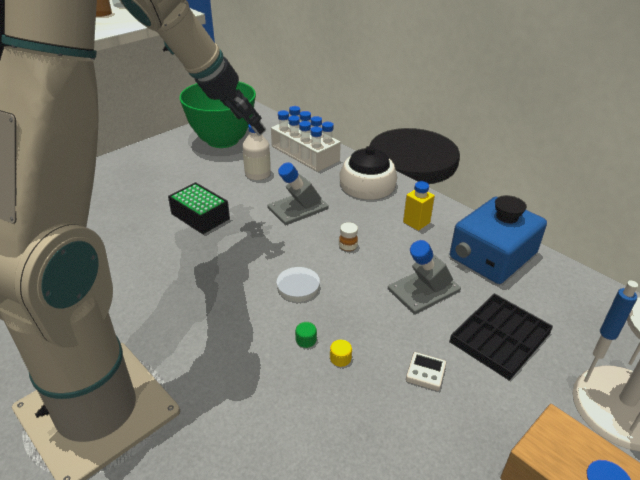

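Both caps are seated, at (289,172) and (421,252). The bystanders are where they were, and the hand is clear.

```bash
python3 -c "
from cell import manip
print(manip.hand_in())"
```

```text
the job is handed in; nothing more can be done
None
```

Both caps are on their tubes, pushed home and let go, and I handed the job in at about 30 s of the 67 s allowed. No verdict is reported, so this rests on my own checks.

- **Narrower tube (right):** The cap that stood on the left of the bench stopped on the wide tube's rim at about 28 N, and a 3 mm circular search did not free it. It then went over the narrow tube with only about 1.5 mm of sideways play, so it is the 28 mm bore. It stopped within 1 mm of the computed home depth; the last push was about 40 N.
- **Wider tube (left):** The cap that stood on the right slid over freely and also stopped within 1 mm of home depth, with a last push of about 39 N.
- **Final picture:** Both caps look seated and in line with their tubes. The jar, dish, timer, tip box, bottle and slide tray look unmoved, and the gripper is open and clear with no force on it.
- **Disagreements:** Over the narrow tube, both cameras showed the cap 2–3 mm further to the right than the arm's reported position. I allowed for this by reducing the sideways correction. The two views also differed by about 2–3 mm on where each tube mouth is; the tube bevels and the arm's give took that up. Joint 6 ran near its lower limit during the tilts, so two turns fell short and I sent the rest again.

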